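Zero the bow gauge on its straight master bar

ROBOT

A 6-joint arm with a two-finger parallel gripper is mounted at the origin on a cart in front of the work surface, level with it; the furniture and walls round the work are solid. World frame = base frame: x ahead of the robot, y to its left, z up, the work surface at z = 0. Lengths are in m, angles in rad, forces in N, time in s.
With the tool pointing down it reaches from about 0.3 to 0.85 m from the base axis. Payload 4.2 kg.
Tool frame: the origin (TCP) lies at the very end of the fingers, on their centre line; the grasp point (between the pads) lies 19 mm behind it; y points along the fingers, x is the direction in which the jaws open and shut, and the axes are right-handed (so a half turn about y gives the same grasp; the last joint's range is limited). The gripper opens to 91 mm and grips with 3 to 60 N. Pads are 32 mm wide; open, the fingers measure 118 mm over their backs; the gripper's body (76 mm by 178 mm) begins 60 mm behind the grasp point.
Start: joints at [1.104, 0.32, 1.565, -0, 1.257, -0.02], TCP at [0.248, 0.519, 0.214] pointing down, gripper open.
Joint ranges: [-3.11, 3.11], [-0.84, 2.01], [0.21, 2.61], [-1.34, 4.49], [0.05, 2.63], [-2.56, 2.56]. Speed limits (rad/s): [2.57, 2.57, 3.14, 3.14, 3.14, 3.14].

INTERFACE

Orientations are given as a 3x3 rotation matrix whose columns are the frame's x, y, z axes.
In Python, from station import ctrl gives the robot as it stands.
- The arm moves only by the shell command python3 -m jog 'ROWS' [FORCE]. ROWS is text: rows parted by semicolons, each of 5 numbers parted by spaces: the shift along the world's x, y, z in m, then the turn about the world's z in rad, then the closure, from -1 (fully open) to 1 (shut), so that 0 is half open. A call has 1 to 5 rows; each row is the pose to reach, as a shift and turn from the pose commanded when the call began; what a row does not reach only later rows make up. A row lasts 1/12 s, in which the tool goes at most 41.7 mm and 7.16 degrees, less where a joint would pass 70% of its speed; a pose out of reach is approached as far as the arm can. A call with a gripper value outside its range is refused whole. The fingers move at their own pace and stop on an object; FORCE is the grip in N (left out, the last holds). Time passes only in rows, so rows that repeat a pose let the fingers close. It gives the time, the measured TCP pose, the force and the opening at its end, in the units of the state.
- ctrl.sense(): the state, without advancing time (a new reading comes with each control period).
- ctrl.get_image(name): name is "scene" or "side" or "wrist"; returns the picture (384x512x3 uint8, red, green, blue); there is no depth.
- ctrl.camera_params(name): a dict with "K" (3x3 intrinsics, pixels), "position" and "orientation" of the camera in the world. Camera axes: x right, y up, looking along -z (the intrinsics and any distortion apply to the point x, -y, -z); pixel columns grow to the right and rows downward; lengths in m; the calibration is good to about 2 mm. The wrist camera is an equidistant fisheye: a pixel r from the principal point sees the ray r / f radians off the axis. A picture is of the moment at which its call begins: read the wrist's pose just before it. camera_params takes no time and is no camera call; for the wrist camera it gives the pose at the moment of the call.
- ctrl.sign_off(): hands the job in, once; it reports no verdict.
The state is a dict: "time": time; "qpos": joint angles; "qd": joint speeds; "tau": joint torques, N m; "tcp_pos": TCP position; "tcp_rot": TCP orientation; "ft_force": force on the tool from outside, world axes, zero at the start; "moment": the same for the moment, N m; "finger_gap": finger opening in m.
Only numpy, scipy, OpenCV 4.12 (cv2) and the standard library are available. Lean on these libraries where they do the work, as an engineer would, in place of code of your own. Each camera call takes 0.05 s, during which the arm holds its last target. There are 200 camera calls.

TASK

Set the bow gauge to zero: lay the bright metal master bar flat on the gauge's bed and push it fully home against both fence buttons and the end stop, then turn the bezel of the tilted dial until the pointer stands on the red zero mark. The bar stays home in the gauge; leave the two plastic bars, the dropper bottle and the vials where they stand.

Things in the scene. Friction and masses are not known exactly. Their poses are not given: they have to be found in the camera images.
- bow_gauge: Bow gauge, a fixed bench instrument: grey base plate 206 x 192 mm, top 20 mm above the worktop, with a raised aluminium bed. Origin on the worktop under the base; x runs along the bed away from the robot (yaw 0 to 0.5), y to the left, z up. Bed: flat, top at z 42, x -95 to 91, y -8 to 82 mm. Behind the fence a clamp post 26 x 14 mm, 64 mm high, at x 10, y -18
- fence_near (a point): Face of the near fence button, steel, 8 mm across, at x -30, y 10, z 52 mm in the frame of bow_gauge. It stands 6 mm out of the dark fence rail on the right side of the bed (y -8 to 4, top 11 mm above the bed). The bar's long side goes against both fence buttons
- fence_far (a point): Face of the far fence button, x 50, y 10, z 52 mm. Midway between the buttons, at x 10, z 51, the dial gauge's spring plunger stands 5 mm proud of their faces (to y 15); it yields to about 0.4 N
- end_button (a point): Face of the end-stop button, 8 mm across, at x 80, y 24, z 52 mm in the frame of bow_gauge, on the dark end-stop block at the far end of the bed (x 86 to 100, y 9 to 55, top 11 mm above the bed). The bar's far end goes against it
- bed_home (a point): Point on the bed under the centre of a bar that is fully home: x 10, y 24, z 42 mm in the frame of bow_gauge, whose axes it shares
- master_bar: Master bar, bright ground light alloy, 140 x 28 x 18 mm, about 0.22 kg, with a dark bush near each end; loose. It lies flat on a blue bench mat 6 mm thick, right of the sink, in any one of three places. Origin at the centre of its underside, x along its length, y across, z up
- dial_gauge: Dial gauge clamped in the bow gauge; origin on the plunger's line at x 10, y 0 (+-0.5), z 51 mm of bow_gauge, same axes. The dial is centred at y -68 here; its face leans 35 degrees towards the robot: its axis points along (-0.574, 0, 0.819) in this frame. White case 54 mm across behind a dark knurled bezel 58 mm across, 12 mm deep. An 8 mm stem runs from the case to the clamp post
- dial_axis (a point): Point on the dial's axis in the plane of the bezel's front rim: x -9, y -68, z 13 mm in the frame of dial_gauge, whose axes it shares. The knurled rim to be gripped reaches from here 12 mm down the axis
- bezel (a joint): Turn of the bezel and its dial card, rad, positive clockwise as seen looking at the dial; 0 puts the red zero mark at the top (far side) of the dial. It stays where it is left. Range -1.2 to 2.4
- zero_mark (a point): The red zero mark on the dial card, 20 mm from the axis; turns with the bezel. The card has 20 divisions of 18 degrees
- pointer (a joint): Turn of the pointer, rad, positive clockwise as seen looking at the dial, driven by the plunger (10 mm a turn); 0 with the plunger free, when it points to the bottom of the dial; about 3.14 points to the top. The pointer stands on zero when pointer - 3.1416 = bezel
- pointer_tip (a point): Tip of the black pointer, 20 mm from the axis
- white_bar: White plastic test bar, 140 x 28 x 18 mm, loose, lying on the mat; origin and axes as master_bar
- orange_bar: Orange plastic test bar, 140 x 28 x 18 mm, loose, lying on the mat; origin and axes as master_bar
- dropper_bottle: Brown dropper bottle, 34 mm across, 102 mm tall, loose, standing beside the far half of the master bar; origin at the centre of its foot
- blue_cap_vial: Vial with a blue cap, 27 mm across, 58 mm tall, loose, on the mat; origin at the centre of its foot
- white_cap_vial: Vial with a white cap, 27 mm across, 58 mm tall, loose, left of the bow gauge; origin at the centre of its foot

How it is judged:
By the outcome, as a careful person would: the job done as asked, in the order asked, and still so for the second after the job is handed in, with the robot touching nothing.
It also fails if it takes over 67 s, if anything falls off the work surface, if the arm or the gripper's body presses on something with over 40 N, if the wrist force passes 120 N, or if a joint passes its speed limit or range.

## Working session

There is one attempt and no reset: what is moved stays moved. The work goes in short steps, Python scripts to look and compute and a shell command to move; the robot and the scene stay as the last step left them, time stands still between calls to the robot, and variables do not carry over. Pictures are saved under pics/ and viewed, about 8 in all and at most 12, crops included, and the job is handed in when it is done.

```bash
ls; mkdir -p pics; python3 - <<'E'
from station import ctrl
import cv2,numpy as np
print(ctrl.sense())
ims=[]
for n in("scene","side"):
    im=ctrl.get_image(n); p=ctrl.camera_params(n); print(n,p)
    cv2.imwrite(f"pics/{n}0.png",im[...,::-1])
E
```

```text
pics
{'time': 0.0, 'qpos': array([ 1.10397457e+00,  3.20261717e-01,  1.56567431e+00, -2.55431679e-05,
        1.25738562e+00, -2.00125923e-02]), 'qd': array([ 5.30860010e-04,  1.18040252e-03,  1.61053259e-03,  1.56612304e-03,
       -9.04009558e-05, -1.08367857e-03]), 'tau': array([-9.32432704e-04, -4.12464416e+01, -2.31967056e+01,  7.25099863e-02,
        4.54534509e-02, -1.60893551e-04]), 'tcp_pos': array([0.24823789, 0.51809548, 0.21313945]), 'tcp_rot': array([[ 4.32082371e-01, -7.56437422e-04, -9.01833828e-01],
       [ 9.01832487e-01, -1.55493682e-03,  4.32083033e-01],
       [-1.72913840e-03, -9.99998505e-01,  1.03190527e-05]]), 'ft_force': array([0.09146593, 0.51227922, 0.01693605]), 'moment': array([ 0.01044186,  0.01598092, -0.03396284]), 'finger_gap': 0.09136064232311193}
scene {'K': array([[368.17669021,   0.        , 253.1592788 ],
       [  0.        , 368.17669021, 187.7308296 ],
       [  0.        ,   0.        ,   1.        ]]), 'position': array([-0.0974931 , -0.68432495,  0.72888583]), 'orientation': array([[ 0.77881087,  0.33361505, -0.53118229],
       [-0.62693056,  0.44139587, -0.64197177],
       [ 0.02029023,  0.83298901,  0.55291737]])}
side {'K': array([[363.28783311,   0.        , 250.92987591],
       [  0.        , 363.28783311, 188.76184274],
       [  0.        ,   0.        ,   1.        ]]), 'position': array([0.43072812, 1.04053732, 0.92153584]), 'orientation': array([[-0.9963315 ,  0.05600007, -0.06471111],
       [-0.08557011, -0.6619618 ,  0.74463705],
       [-0.00113655,  0.74744268,  0.66432533]])}
```

```bash
python3 - <<'E'
import cv2,numpy as np
a=cv2.imread("pics/scene0.png");b=cv2.imread("pics/side0.png")
cv2.imwrite("pics/s0.png",cv2.resize(a,(800,600),interpolation=cv2.INTER_CUBIC));cv2.imwrite("pics/d0.png",cv2.resize(b,(800,600),interpolation=cv2.INTER_CUBIC))
E
```

```text
(no output)
```

View pics/s0.png

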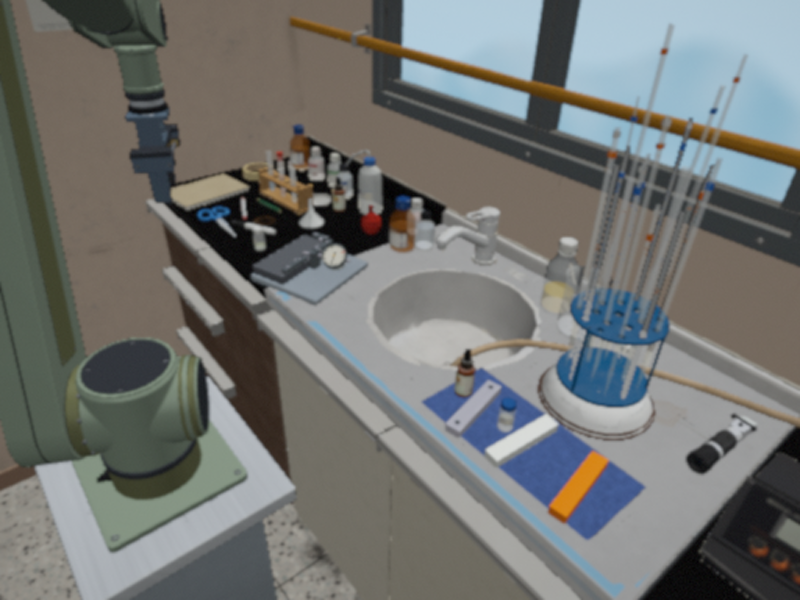

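View pics/d0.png

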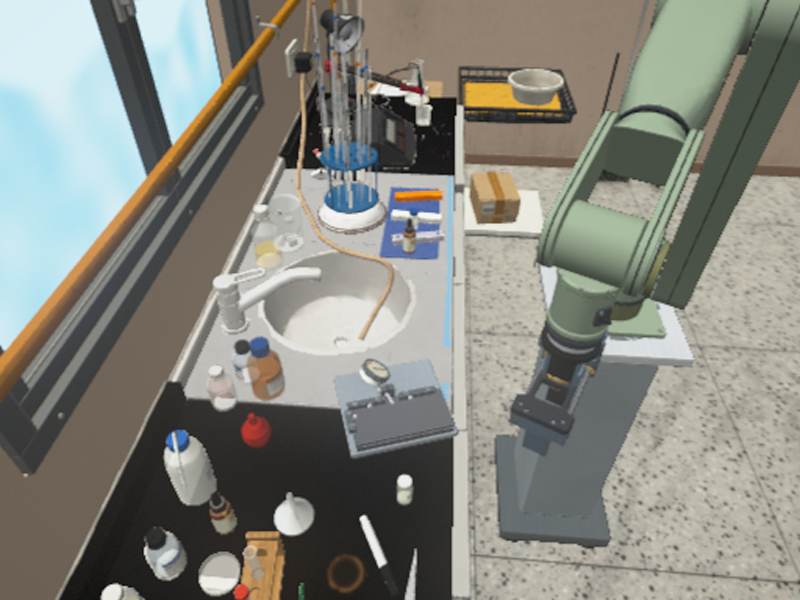

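The scene picture shows the mat with three bars: the master bar is the grey one with dark bushes (ends about 457,425 and 490,386 of 800), with the dropper bottle at (465,375) and the blue-cap vial at (507,415). In the side picture the gauge base corners are at about (336,373), (435,362), (455,433), (352,455).

```bash
cat > h.py <<'E'
from station import ctrl
import numpy as np,cv2
def ray(cam,u,v,p=None):
    p=p or ctrl.camera_params(cam);K=p["K"];x=(u-K[0,2])/K[0,0];y=(v-K[1,2])/K[1,1]
    if cam=="wrist":
        t=np.hypot(x,y);s=np.sin(t)/t if t>1e-9 else 1;d=np.array([x*s,-y*s,-np.cos(t)])
    else: d=np.array([x,-y,-1.])
    return p["position"],p["orientation"]@d
def hit(cam,u,v,z,s=1.,p=None):
    o,d=ray(cam,u/s,v/s,p);return o+d*(z-o[2])/d[2]
def proj(cam,P,p=None):
    p=p or ctrl.camera_params(cam);K=p["K"];c=p["orientation"].T@(np.asarray(P,float)-p["position"]);x,y,z=c[0],-c[1],-c[2]
    if cam=="wrist":
        r=np.hypot(x,y);t=np.arctan2(r,z);x,y=x/r*t,y/r*t
    else:x,y=x/z,y/z
    return K[0,0]*x+K[0,2],K[1,1]*y+K[1,2]
E
python3 - <<'E'
from h import *
np.set_printoptions(precision=4,suppress=True)
s=1.5625
for n,u,v,z in [("near",455,424,.024),("far",489,385,.024),("bottle foot",464,395,.006),("vial foot",505,428,.006),("white1",489,454,.024),("white2",556,424,.024)]:
    print(n,hit("scene",u,v,z,s))
for n,u,v,z in [("master R",392,239,.024),("master L",443,238,.024),("bottle",410,250,.006),("g1",336,373,.02),("g2",435,362,.02),("g3",455,433,.02),("g4",352,455,.02),("dial",375,371,.08),("vial",404,502,0)]:
    print(n,hit("side",u,v,z,s))
print(ctrl.camera_params("wrist"))
E
```

```text
near [ 0.4129 -0.23    0.024 ]
far [ 0.527 -0.199  0.024]
bottle foot [ 0.4878 -0.1773  0.006 ]
vial foot [ 0.4866 -0.2769  0.006 ]
white1 [ 0.4112 -0.3087  0.024 ]
white2 [ 0.5463 -0.3332  0.024 ]
master R [ 0.5377 -0.1901  0.024 ]
master L [ 0.4017 -0.2061  0.024 ]
bottle [ 0.4877 -0.1693  0.006 ]
g1 [0.6134 0.2822 0.02  ]
g2 [0.4101 0.2346 0.02  ]
g3 [0.3675 0.4087 0.02  ]
g4 [0.5536 0.4719 0.02  ]
dial [0.5267 0.3213 0.08  ]
vial [0.4537 0.5439 0.    ]
{'K': array([[297.3186,   0.    , 251.7756],
       [  0.    , 297.3186, 194.0404],
       [  0.    ,   0.    ,   1.    ]]), 'position': array([0.1878, 0.5472, 0.3843]), 'orientation': array([[ 0.4316, -0.8765, -0.2133],
       [ 0.9021,  0.4189,  0.1037],
       [-0.0016, -0.2372,  0.9715]])}
```

```bash
python3 -m jog '0.03 -0.03 0.01 0 -1; 0.06 -0.06 0.02 0 -1; 0.09 -0.09 0.03 0 -1; 0.12 -0.12 0.03 0 -1; 0.14 -0.13 0.03 0 -1'; python3 -m jog '0 -0.01 0 0 -1; 0 -0.01 0 0 -1';python3 - <<'E'
from h import *
import pickle
p=ctrl.camera_params("wrist");im=ctrl.get_image("wrist");pickle.dump(p,open("w1.pkl","wb"));print(p["position"])
cv2.imwrite("pics/w1raw.png",im[...,::-1]);cv2.imwrite("pics/w1.png",cv2.resize(im[...,::-1],(800,600),interpolation=cv2.INTER_CUBIC))
E
```

```text
time: 0.52
tcp_pos: [0.3899, 0.3856, 0.2447]
tcp_rot: [[0.433, 0.001, -0.901], [0.901, -0.001, 0.433], [-0.0, -1.0, -0.001]]
ft_force: [-0.5, 0.8, -0.4]
finger_gap: 0.0912
time: 0.68
tcp_pos: [0.3889, 0.3765, 0.2435]
tcp_rot: [[0.435, -0.001, -0.9], [0.9, -0.001, 0.435], [-0.002, -1.0, 0.001]]
ft_force: [-0.3, -0.6, 0.1]
finger_gap: 0.0911
[0.32868889 0.4056485  0.41470568]
```

View pics/w1.png

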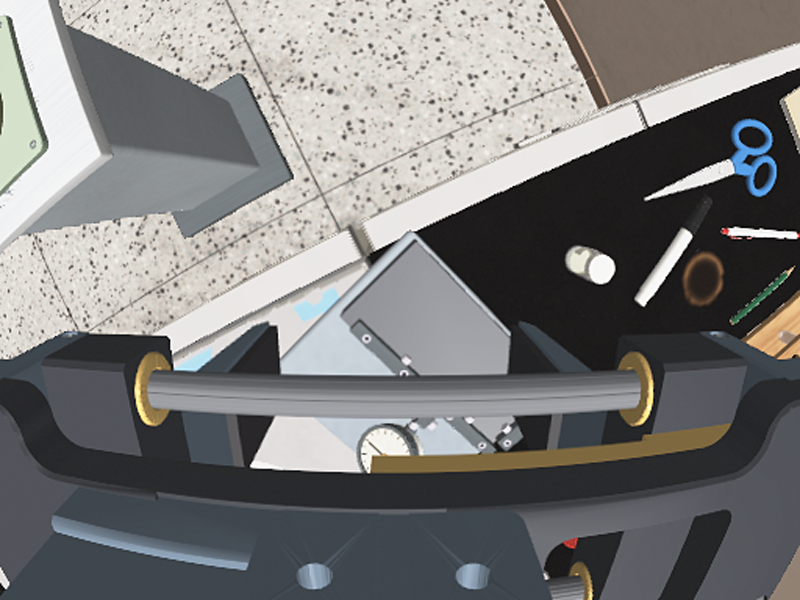

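The wrist picture looks back towards the robot from behind the gripper, so the gauge is half hidden: base corner at (412,235), dial at (388,450). I need the TCP beyond the gauge for a full view.

```bash
python3 -m jog '0.035 0 0.01 -0.08 -1; 0.07 0 0.02 -0.16 -1; 0.105 0 0.03 -0.24 -1; 0.14 0 0.04 -0.32 -1; 0.175 0 0.05 -0.32 -1'; python3 -m jog '0.035 0 0 0 -1; 0.055 0 0 0 -1;0.055 0 0 0 -1';python3 - <<'E'
from h import *
import pickle
p=ctrl.camera_params("wrist");im=ctrl.get_image("wrist");pickle.dump(p,open("w2.pkl","wb"));print(p["position"])
cv2.imwrite("pics/w2raw.png",im[...,::-1]);cv2.imwrite("pics/w2.png",cv2.resize(im[20:260,120:440,::-1],(800,600),interpolation=cv2.INTER_CUBIC))
E
```

```text
time: 1.15
tcp_pos: [0.5635, 0.3803, 0.2942]
tcp_rot: [[0.694, -0.001, -0.72], [0.72, 0.001, 0.694], [-0.0, -1.0, 0.001]]
ft_force: [-0.0, 0.7, -0.1]
finger_gap: 0.0911
time: 1.4
tcp_pos: [0.621, 0.3798, 0.2913]
tcp_rot: [[0.694, -0.0, -0.72], [0.72, -0.001, 0.694], [-0.001, -1.0, -0.0]]
ft_force: [0.1, -0.4, -0.6]
finger_gap: 0.0914
[0.57264888 0.42607071 0.46241188]
```

View pics/w2.png

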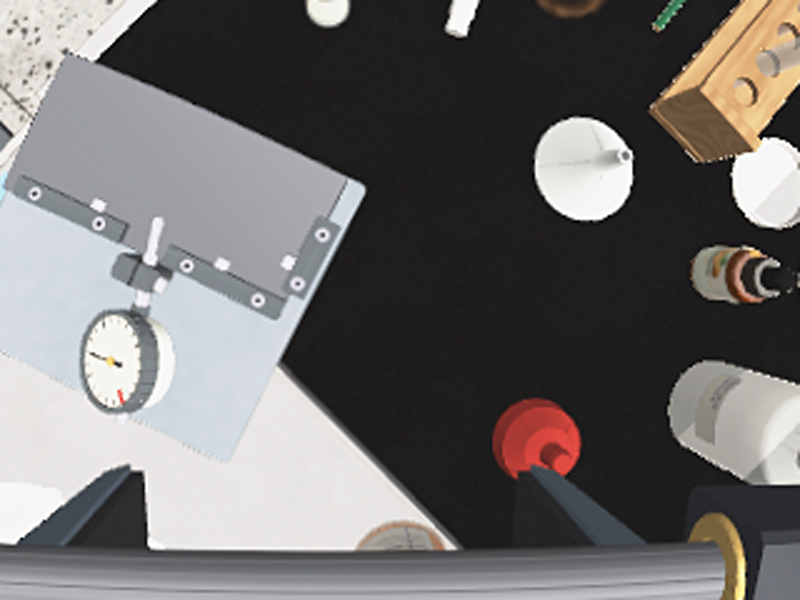

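This picture shows the whole gauge well. In crop pixels: bed far-left corner (347,178), near-left (70,57), fence buttons (98,205) and (222,263), end button (288,262). The dial centre is at (114,362), the pointer points to the bottom, and the red mark at (123,398) is clockwise of top. Next I fit the gauge pose.

```bash
python3 - <<'E'
from h import *
import pickle
from scipy.optimize import least_squares
np.set_printoptions(precision=4,suppress=True)
p=pickle.load(open("w2.pkl","rb"))
G=np.array([[91,82,42],[-95,82,42],[-30,8,54],[50,8,54],[82,24,54],[1,-68,63]])/1e3
U=np.array([[347,178],[70,57],[98,205],[222,263],[288,262],[114,362]])/2.5+[120,20]
def w(q,P):
    c,s=np.cos(q[2]),np.sin(q[2]);P=np.atleast_2d(P);return np.c_[q[0]+c*P[:,0]-s*P[:,1],q[1]+s*P[:,0]+c*P[:,1],P[:,2]]
f=lambda q:(np.array([proj("wrist",a,p) for a in w(q,G)])-U).ravel()
r=least_squares(f,[.48,.35,.28]);print(r.x,f(r.x).reshape(-1,2));pickle.dump(r.x,open("g.pkl","wb"))
for n,a in [("home",[10,24,42]),("dialmid",[4.5,-68,59])]:print(n,w(r.x,np.array(a)/1e3))
# red mark angle: card plane assumed 2mm behind rim
x=r.x;a=np.array([-.574,0,.819]);e=np.array([.819,0,.574])
def ang(u,v):
    o,d=ray("wrist",u/2.5+120,v/2.5+20,p);c,s=np.cos(x[2]),np.sin(x[2]);R=np.array([[c,s,0],[-s,c,0],[0,0,1]])
    o=R@(o-[x[0],x[1],0]);d=R@d;P=np.array([.001,-.068,.064])-.002*a;t=((P-o)@a)/(d@a);h=o+t*d-P
    return np.arctan2(-h[1],h@e),np.linalg.norm(h)
print("red",ang(123,398),"ptr",ang(87,354),"ctr",ang(114,362))
E
```

```text
[0.4934 0.358  0.377 ] [[ 2.4423 -1.3198]
 [-2.6083  1.2464]
 [ 1.3563  2.2083]
 [ 2.9883  0.6216]
 [ 2.609  -0.2915]
 [-7.3626 -2.1017]]
home [[0.4939 0.384  0.042 ]]
dialmid [[0.5226 0.2964 0.059 ]]
red (np.float64(0.3197297551072813), np.float64(0.03277889075537402)) ptr (np.float64(2.9222752604892404), np.float64(0.01010641302586416)) ctr (np.float64(-0.23853528010377148), np.float64(0.014574232903656982))
```

```bash
cat > fit.py <<'E'
from h import *
import pickle
from scipy.optimize import least_squares
np.set_printoptions(precision=4,suppress=True)
p=pickle.load(open("w2.pkl","rb"))
G=np.array([[91,82,42],[-95,82,42],[-30,8,54],[50,8,54],[82,24,54],[1,-68,63],[103,87,20],[10,-18,64]])/1e3
U=np.array([[347,178],[70,57],[98,205],[222,263],[288,262],[114,362],[364,186],[140,268]])/2.5+[120,20]
def w(q,P):
    c,s=np.cos(q[2]),np.sin(q[2]);P=np.atleast_2d(P);return np.c_[q[0]+c*P[:,0]-s*P[:,1],q[1]+s*P[:,0]+c*P[:,1],P[:,2]]
F=lambda q:(np.array([proj("wrist",a,p) for a in w(q,G)])-U)
E
python3 - <<'E'
from fit import *
for k in ([0,1,2,3,4],[2,3,4],[0,2,3,4],[0,2,3,4,5]):
    r=least_squares(lambda q:F(q)[k].ravel(),[.48,.35,.28]);print(k,r.x);print(F(r.x).T)
E
```

```text
[0, 1, 2, 3, 4] [0.4897 0.3573 0.3398]
[[  1.1829  -1.7407  -0.2082   0.4024   0.0032 -11.0471   2.8153  -1.9523]
 [  0.1964  -1.4049   0.1534   0.3986   0.4185  -4.3113  -0.7751   3.4425]]
[2, 3, 4] [0.4893 0.3575 0.3409]
[[  1.0801  -1.8834  -0.2974   0.3353  -0.0627 -11.0832   2.7187  -2.0167]
 [ -0.1901  -1.6103  -0.1116   0.06     0.0467  -4.5784  -1.1534   3.1426]]
[0, 2, 3, 4] [0.4892 0.3571 0.3429]
[[  0.7684  -2.2648  -0.5708   0.0908  -0.3122 -11.2409   2.4244  -2.2453]
 [ -0.2338  -1.3972   0.0588   0.121    0.0537  -4.4123  -1.2136   3.2751]]
[0, 2, 3, 4, 5] [0.4938 0.3564 0.4035]
[[ 1.1252 -5.0605  0.479   2.6426  2.2198 -6.7246  2.7832  0.6008]
 [-2.5119  3.3107  3.6862  0.6911 -0.914  -0.6435 -3.9003  5.8865]]
```

```bash
python3 - <<'E'
import cv2
im=cv2.imread("pics/w2raw.png");c=im[30:210,110:280];cv2.imwrite("pics/w2c.png",cv2.resize(c,None,fx=3.3,fy=3.3,interpolation=cv2.INTER_CUBIC))
E
```

```text
(no output)
```

View pics/w2c.png

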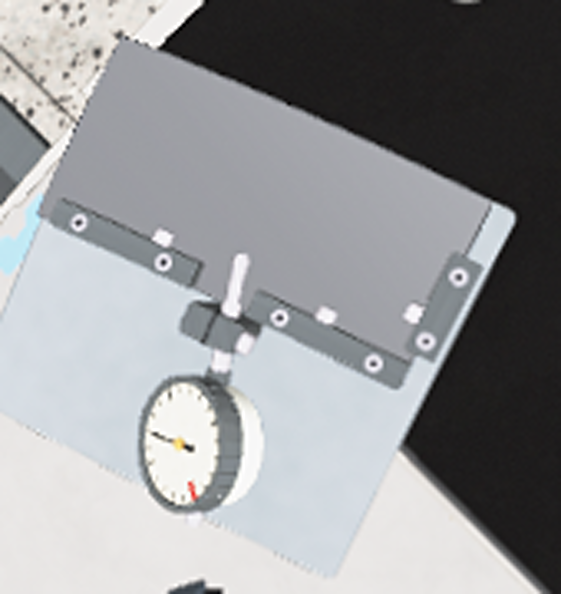

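The fence and bed fit agrees to about 1 px: gauge at (0.489, 0.357), yaw 0.341. The dial does not fit by about 11 px, so I cross-check its position by triangulating with the other views.

```bash
python3 - <<'E'
from fit import *
q=np.array([.4893,.3573,.341])
c,s=np.cos(q[2]),np.sin(q[2]);R=np.array([[c,s,0],[-s,c,0],[0,0,1]])
tog=lambda P:(R@(np.asarray(P)-[q[0],q[1],0]))*1e3
p1=pickle.load(open("w1.pkl","rb"))
rays=[ray("wrist",110+180/3.3,30+443/3.3,p),ray("wrist",388/1.5625,450/1.5625,p1),ray("side",375/1.5625,371/1.5625),ray("scene",333/1.5625,257/1.5625)]
for sel in ([0,1],[0,2],[0,3],[0,1,2,3]):
    A=0;b=0
    for i in sel:
        o,d=rays[i];d=d/np.linalg.norm(d);M=np.eye(3)-np.outer(d,d);A=A+M;b=b+M@o
    print(sel,tog(np.linalg.solve(A,b)))
for n,u,v,z in [("plunger tip",241,257,.053),("rod at post",230,308,.053),("stem",218,362,.055),("dial",180,443,.064),("baseFL",515,213,.02),("baseFR",330,576,.02),("baseNL",122,38,.042)]:
    o,d=ray("wrist",110+u/3.3,30+v/3.3,p);print(n,tog(o+d*(z-o[2])/d[2]))
E
```

```text
[0, 1] [ 16.5589 -65.354   56.7728]
[0, 2] [ 16.7964 -68.7492  54.0757]
[0, 3] [ 15.5958 -67.1324  58.9756]
[0, 1, 2, 3] [ 17.404  -65.2883  57.1847]
plunger tip [ 5.9364 14.5635 53.    ]
rod at post [10.9567 -6.9626 53.    ]
stem [ 16.3353 -29.6874  55.    ]
dial [ 17.1023 -66.3753  64.    ]
baseFL [101.0398  83.9276  20.    ]
baseFR [  98.7917 -104.0828   20.    ]
baseNL [-93.335   82.2049  42.    ]
```

```bash
python3 -m jog '-0.03 -0.028 0 0.11 -1;-0.06 -0.056 0 0.22 -1;-0.09 -0.084 0 0.33 -1;-0.12 -0.112 0 0.44 -1;-0.145 -0.14 0 0.55 -1' >/dev/null; python3 -m jog '0 -0.04 0 0.07 -1;0 -0.08 0 0.14 -1;0 -0.12 0 0.21 -1;0 -0.16 0 0.28 -1;0 -0.2 0 0.35 -1'>/dev/null; python3 -m jog '0.005 -0.04 0 0 -1;0.01 -0.08 0 0 -1;0.015 -0.12 0 0 -1;0.02 -0.16 0 0 -1;0.025 -0.2 0 0 -1'>/dev/null;python3 -m jog '0 -0.04 -0.02 0 -1;0 -0.05 -0.03 0 -1;0 -0.05 -0.03 0 -1;0 -0.05 -0.03 0 -1'; python3 - <<'E'
from h import *
import pickle
p=ctrl.camera_params("wrist");im=ctrl.get_image("wrist");pickle.dump(p,open("w3.pkl","wb"));print(p["position"])
cv2.imwrite("pics/w3raw.png",im[...,::-1]);cv2.imwrite("pics/w3.png",cv2.resize(im[20:260,100:420,::-1],(800,600),interpolation=cv2.INTER_CUBIC))
E
```

```text
time: 3.03
tcp_pos: [0.4976, -0.2096, 0.2633]
tcp_rot: [[-0.133, -0.002, -0.991], [0.991, 0.003, -0.133], [0.003, -1.0, 0.002]]
ft_force: [-0.1, 0.6, 1.4]
finger_gap: 0.0911
[ 0.43147706 -0.21886957  0.43448662]
```

View pics/w3.png

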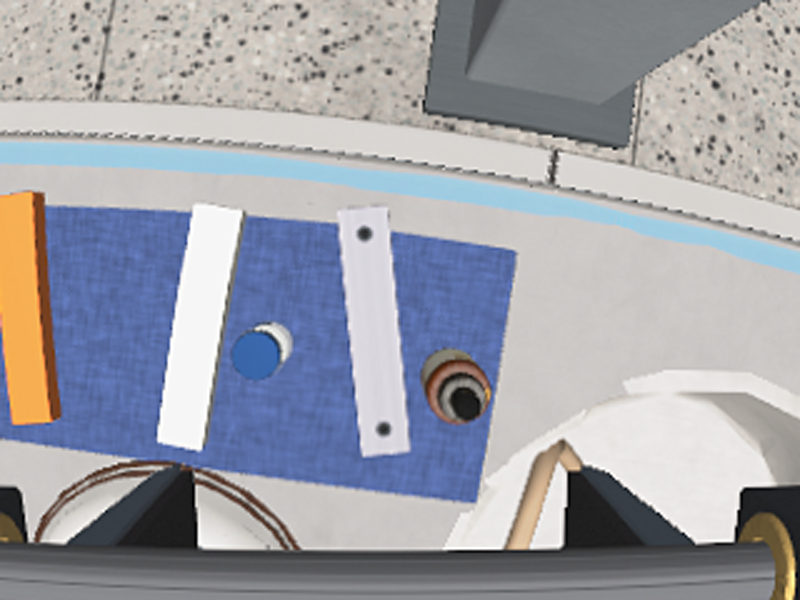

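The master bar is fully in view: top corners at (338,211), (388,207), (361,457), (410,451), bushes at (364,233) and (384,429). The bottle stands to its left at about (455,375) and the vial at (260,352).

```bash
python3 - <<'E'
from h import *
import pickle
np.set_printoptions(precision=4,suppress=True)
p=pickle.load(open("w3.pkl","rb"))
P=[hit("wrist",100+u/2.5,20+v/2.5,z,1,p) for u,v,z in [(338,211,.024),(388,207,.024),(361,457,.024),(410,451,.024),(364,233,.024),(384,429,.024),(450,372,.006),(465,402,.108)]]
print(np.array(P));P=np.array(P);c=P[:4].mean(0);d=P[5]-P[4];y=np.arctan2(d[1],d[0]);L=np.linalg.norm((P[2]+P[3]-P[0]-P[1])/2);W=np.linalg.norm(P[1]-P[0])
print("c",c,"yaw bush",y,"yaw edges",np.arctan2(*((P[2]+P[3]-P[0]-P[1])[[1,0]])),L,W)
g=c-.035*np.array([np.cos(y),np.sin(y),0]);print("grip",g); s=ctrl.sense();print(s["tcp_pos"],np.arctan2(s["tcp_rot"][1,0],s["tcp_rot"][0,0])-np.pi/2)
E
```

```text
[[ 0.4083 -0.2436  0.024 ]
 [ 0.4026 -0.2168  0.024 ]
 [ 0.5441 -0.2131  0.024 ]
 [ 0.5369 -0.1858  0.024 ]
 [ 0.4186 -0.2279  0.024 ]
 [ 0.5261 -0.2023  0.024 ]
 [ 0.4912 -0.1679  0.006 ]
 [ 0.4895 -0.1713  0.108 ]]
c [ 0.473  -0.2148  0.024 ] yaw bush 0.23375186440295126 yaw edges 0.22373394362758056 0.1385415726040014 0.027351082172744193
grip [ 0.4389 -0.223   0.024 ]
[ 0.4982 -0.2093  0.2642] 0.13454945494270643
```

```bash
python3 -m jog '-0.035 -0.008 -0.01 0.05 -0.1;-0.066 -0.0155 -0.04 0.093 -0.1;-0.066 -0.0155 -0.08 0.093 -0.1;-0.066 -0.0155 -0.12 0.093 -0.1;-0.066 -0.0155 -0.16 0.093 -0.1' ; python3 -m jog '0 0 -0.03 0 -0.1;0 0 -0.06 0 -0.1;0 0 -0.06 0 -0.1;0 0 -0.06 0 -0.1'; python3 - <<'E'
from h import *
import pickle
p=ctrl.camera_params("wrist");im=ctrl.get_image("wrist");pickle.dump(p,open("w4.pkl","wb"));print(ctrl.sense()["tcp_pos"])
cv2.imwrite("pics/w4.png",cv2.resize(im[60:300,90:410,::-1],(640,480),interpolation=cv2.INTER_CUBIC))
E
```

```text
time: 3.5
tcp_pos: [0.433, -0.2252, 0.1045]
tcp_rot: [[-0.226, 0.004, -0.974], [0.974, -0.001, -0.226], [-0.002, -1.0, -0.004]]
ft_force: [0.0, -0.6, -1.1]
finger_gap: 0.0606
time: 3.83
tcp_pos: [0.4326, -0.2252, 0.0442]
tcp_rot: [[-0.226, -0.001, -0.974], [0.974, 0.001, -0.226], [0.001, -1.0, 0.001]]
ft_force: [0.1, -0.1, 1.0]
finger_gap: 0.0502
[ 0.43383164 -0.22622628  0.04553784]
```

View pics/w4.png

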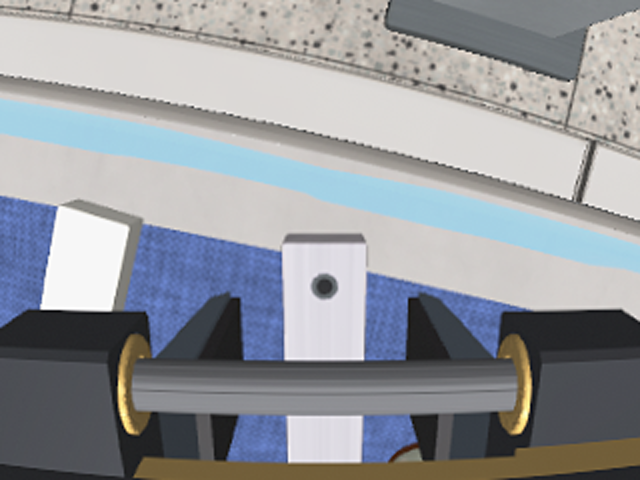

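The bar is centred between the fingers (285–365 px) and aligned, with the bottle clear. I go down, grip and lift.

```bash
python3 -m jog '0 0 -0.02 0 -0.1;0 0 -0.034 0 -0.1;0 0 -0.034 0 0.6;0 0 -0.034 0 0.6;0 0 -0.034 0 0.6' 40; python3 -m jog '0 0 0 0 0.6;0 0 0 0 0.6;0 0 0.02 0 0.6;0 0 0.05 0 0.6;0 0 0.09 0 0.6' ; python3 -m jog '0 0 0.03 0 0.6;0 0 0.06 0 0.6;0 0 0.06 0 0.6'
```

```text
time: 4.3
tcp_pos: [0.434, -0.2275, 0.012]
tcp_rot: [[-0.225, 0.004, -0.974], [0.974, -0.002, -0.225], [-0.003, -1.0, -0.003]]
ft_force: [0.1, 2.0, -0.1]
finger_gap: 0.0331
time: 4.72
tcp_pos: [0.4306, -0.226, 0.0996]
tcp_rot: [[-0.224, -0.005, -0.974], [0.975, 0.003, -0.224], [0.004, -1.0, 0.004]]
ft_force: [0.9, -0.8, -2.5]
finger_gap: 0.0278
time: 4.97
tcp_pos: [0.4358, -0.2289, 0.1667]
tcp_rot: [[-0.224, 0.012, -0.974], [0.974, -0.007, -0.224], [-0.009, -1.0, -0.01]]
ft_force: [1.3, 0.3, -1.7]
finger_gap: 0.0275
```

```bash
python3 -m jog '0 0.03 0 0 0.6;0 0.07 0 0 0.6;0 0.11 0 0 0.6;0 0.15 0 0 0.6;0 0.19 0 0 0.6'>/dev/null;python3 -m jog '0 0.04 0 0 0.6;0 0.08 0 0.02 0.6;0 0.12 0 0.04 0.6;0 0.16 0 0.06 0.6;0 0.2 0 0.08 0.6'>/dev/null;python3 -m jog '0 0.04 0 0.02 0.6;0 0.08 0 0.035 0.6;0 0.12 0 0.035 0.6;0 0.16 0 0.035 0.6;0 0.19 0 0.035 0.6';python3 -m jog '0 0.025 0 0 0.6;0 0.037 0 0 0.6;0 0.037 0 0 0.6;0 0.037 0 0 0.6'; python3 - <<'E'
from h import *
import pickle
p=ctrl.camera_params("wrist");im=ctrl.get_image("wrist");pickle.dump(p,open("w5.pkl","wb"));print(ctrl.sense()["tcp_pos"])
cv2.imwrite("pics/w5.png",cv2.resize(im[60:300,90:410,::-1],(640,480),interpolation=cv2.INTER_CUBIC))
E
```

```text
time: 6.22
tcp_pos: [0.4317, 0.356, 0.1595]
tcp_rot: [[-0.336, -0.0, -0.942], [0.942, 0.001, -0.336], [0.001, -1.0, 0.0]]
ft_force: [0.7, -0.5, -1.4]
finger_gap: 0.0273
time: 6.55
tcp_pos: [0.4319, 0.3894, 0.1593]
tcp_rot: [[-0.335, -0.001, -0.942], [0.942, -0.002, -0.335], [-0.001, -1.0, 0.002]]
ft_force: [0.2, -1.0, -2.6]
finger_gap: 0.0278
[0.43200723 0.38871903 0.15943913]
```

View pics/w5.png

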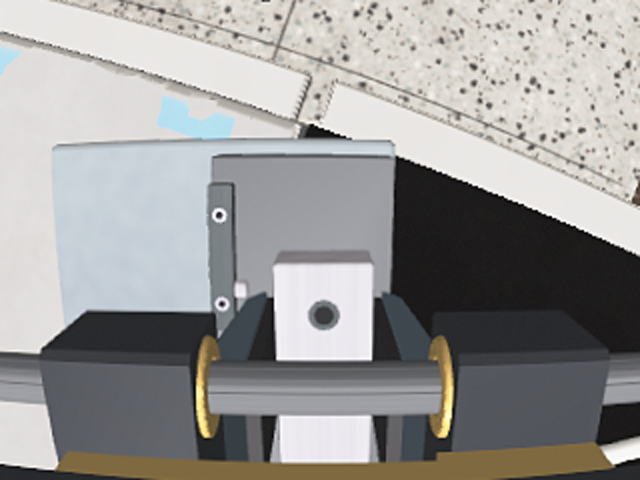

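The bar hangs parallel to the fence over the bed. I lower it, release, and rise.

```bash
python3 -m jog '0 0 -0.035 0 0.6;0 0 -0.07 0 0.6;0 0 -0.095 0 0.6;0 0 -0.108 0 0.6;0 0 -0.112 0 0.6'; python3 -m jog '0 0 -0.002 0 0.6;0 0 -0.002 0 0.1;0 0 -0.002 0 0.1;0 0 -0.002 0 0.1;0 0 -0.002 0 0.1'; python3 -m jog '0 0 0.03 0 0.1;0 0 0.06 0 0.5;0 0 0.09 0 1;0 0 0.09 0 1;0 0 0.09 0 1' 20
```

```text
time: 7.02
tcp_pos: [0.4308, 0.3866, 0.0473]
tcp_rot: [[-0.334, -0.005, -0.943], [0.943, -0.005, -0.333], [-0.003, -1.0, 0.006]]
ft_force: [-7.5, -7.4, 25.1]
finger_gap: 0.0277
time: 7.43
tcp_pos: [0.433, 0.3896, 0.0465]
tcp_rot: [[-0.334, 0.001, -0.943], [0.943, 0.001, -0.334], [0.0, -1.0, -0.001]]
ft_force: [-0.2, 0.3, -0.5]
finger_gap: 0.0414
time: 7.85
tcp_pos: [0.4335, 0.3907, 0.138]
tcp_rot: [[-0.334, 0.004, -0.942], [0.942, 0.003, -0.334], [0.002, -1.0, -0.004]]
ft_force: [0.6, -0.2, -0.5]
finger_gap: 0.0174
```

```bash
python3 -m jog '0.018 0.028 0 0 1;0.035 0.055 0 0 1;0.035 0.055 -0.03 0 1;0.035 0.055 -0.06 0 1;0.035 0.055 -0.086 0 1'; python3 -m jog '0 0 0 0 1;0.0033 -0.0094 0 0 1;0.0067 -0.0188 0 0 1;0.0087 -0.0245 0 0 1;0.0107 -0.0302 0 0 1';python3 -m jog '0.0007 -0.0019 0 0 1;0.0013 -0.0038 0 0 1;0.0020 -0.0057 0 0 1;0.0027 -0.0075 0 0 1;0.0027 -0.0075 0 0 1'; python3 -c "
from fit import *
q=np.array([.4893,.3573,.341]);s=ctrl.sense();c,n=np.cos(.341),np.sin(.341);d=s['tcp_pos'][:2]-q[:2];print(np.array([c*d[0]+n*d[1],-n*d[0]+c*d[1]])*1e3)"
```

```text
time: 8.27
tcp_pos: [0.4666, 0.4443, 0.0467]
tcp_rot: [[-0.335, -0.002, -0.942], [0.942, -0.002, -0.335], [-0.001, -1.0, 0.003]]
ft_force: [-0.2, -0.1, -1.1]
finger_gap: 0.0004
time: 8.68
tcp_pos: [0.4791, 0.4143, 0.0517]
tcp_rot: [[-0.334, 0.002, -0.943], [0.943, 0.002, -0.334], [0.001, -1.0, -0.002]]
ft_force: [-0.4, 1.3, 0.3]
finger_gap: 0.0005
time: 9.1
tcp_pos: [0.4814, 0.4081, 0.0508]
tcp_rot: [[-0.335, 0.002, -0.942], [0.942, 0.002, -0.335], [0.001, -1.0, -0.002]]
ft_force: [-0.2, 4.3, 3.4]
finger_gap: 0.0008
[ 9.5796 50.5058]
```

```bash
python3 -m jog '0.0003 -0.001 0 0 1;0.0007 -0.0019 0 0 1;0.001 -0.0028 0 0 1;0.001 -0.0028 0 0 1' | grep -E "pos|force"; python3 - <<'E'
from h import *
im=ctrl.get_image("wrist");cv2.imwrite("pics/w6.png",cv2.resize(im[60:300,90:410,::-1],(640,480),interpolation=cv2.INTER_CUBIC))
E
```

```text
tcp_pos: [0.4819, 0.4059, 0.0503]
ft_force: [-2.2, 7.2, 3.3]
```

View pics/w6.png

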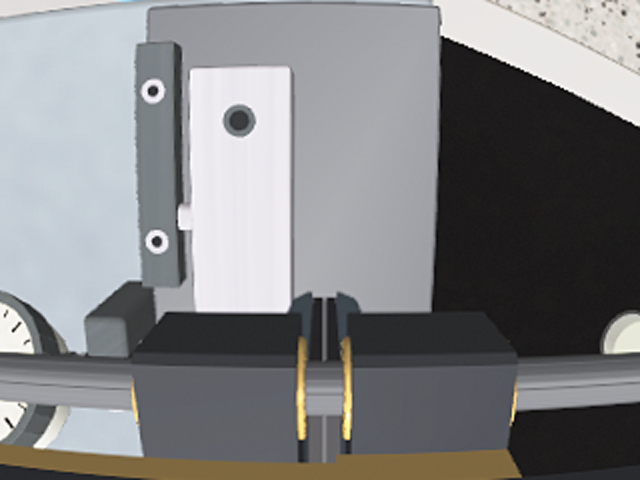

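The bar's right side now touches the near button (185,217). Next I push from the near end towards the end stop.

```bash
python3 -m jog '-0.004 0.011 0 0 1;-0.004 0.011 0.035 0 1;-0.035 -0.01 0.035 0 1;-0.065 -0.033 0.035 0 1;-0.092 -0.056 0.035 0 1'|grep -E "pos|force"; python3 -m jog '0 0 0 0 1;0 0 -0.02 0 1;0 0 -0.035 0 1;0.0057 0.002 -0.035 0 1;0.0094 0.0033 -0.035 0 1'|grep -E "pos|force";python3 -m jog '0.0019 0.0007 0 0 1;0.0038 0.0013 0 0 1;0.0057 0.002 0 0 1;0.0075 0.0027 0 0 1;0.0094 0.0033 0 0 1'|grep -E "pos|force"; python3 -c "
from fit import *
q=np.array([.4893,.3573,.341]);s=ctrl.sense();c,n=np.cos(.341),np.sin(.341);d=s['tcp_pos'][:2]-q[:2];print(np.array([c*d[0]+n*d[1],-n*d[0]+c*d[1]])*1e3)"
```

```text
tcp_pos: [0.3878, 0.3467, 0.084]
ft_force: [-0.4, -0.6, 0.3]
tcp_pos: [0.3987, 0.351, 0.0489]
ft_force: [-0.1, 0.5, -1.3]
tcp_pos: [0.4071, 0.3547, 0.0503]
ft_force: [-9.0, -2.0, 6.7]
[-78.369   25.0152]
```

```bash
python3 -m jog '0.001 0.0003 0 0 1;0.0019 0.0007 0 0 1;0.0019 0.0007 0 0 1'|grep -E "pos|force"; python3 -m jog '-0.011 -0.004 0 0 1;-0.011 -0.004 0.035 0 1;0.02 0.018 0.035 0 1;0.05 0.042 0.035 0 1;0.072 0.066 0.035 0 1'|grep -E "pos|force"; python3 - <<'E'
from h import *
im=ctrl.get_image("wrist");cv2.imwrite("pics/w7.png",cv2.resize(im[40:280,90:410,::-1],(640,480),interpolation=cv2.INTER_CUBIC))
im=ctrl.get_image("side")
s=ctrl.sense();q=np.array([.4893,.3573]);c,n=np.cos(.341),np.sin(.341);d=s['tcp_pos'][:2]-q[:2];print(np.array([c*d[0]+n*d[1],-n*d[0]+c*d[1]])*1e3)
E
```

```text
tcp_pos: [0.4071, 0.3547, 0.0503]
ft_force: [-9.9, -1.7, 7.0]
tcp_pos: [0.4857, 0.4233, 0.0871]
ft_force: [0.6, 0.4, -1.1]
[20.69610925 65.21295954]
```

View pics/w7.png

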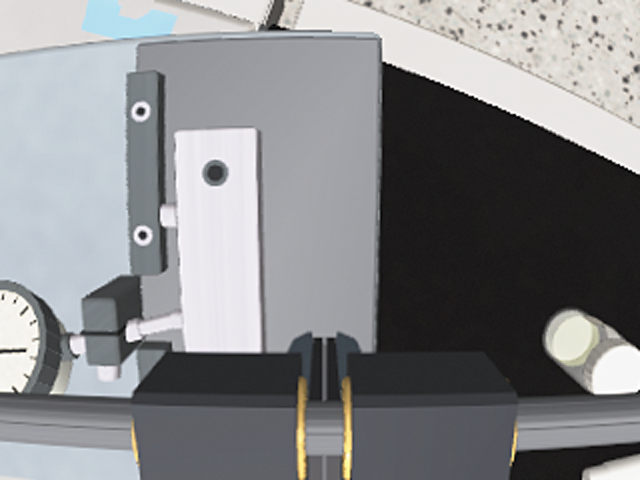

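```bash
python3 -m jog '-0.005 -0.002 0 0 1;-0.005 -0.002 -0.02 0 1;-0.005 -0.002 -0.036 0 1;-0.0033 -0.0067 -0.036 0 1;-0.0017 -0.0114 -0.036 0 1'|grep -E "pos|force"; python3 -m jog '0.0009 -0.0027 0 0 1;0.0017 -0.0047 0 0 1;0.0025 -0.007 0 0 1;0.0032 -0.009 0 0 1;0.0032 -0.009 0 0 1'|grep -E "pos|force"; python3 - <<'E'
from h import *
s=ctrl.sense();q=np.array([.4893,.3573]);c,n=np.cos(.341),np.sin(.341);d=s['tcp_pos'][:2]-q[:2];print(np.array([c*d[0]+n*d[1],-n*d[0]+c*d[1]])*1e3)
E
```

```text
tcp_pos: [0.4794, 0.409, 0.0486]
ft_force: [0.9, 0.2, 0.3]
tcp_pos: [0.4819, 0.4055, 0.0514]
ft_force: [-10.0, 10.8, 3.5]
[ 9.1700745  47.89047694]
```

The last push gave 13.5 N against the fence. I retreat and move to view the dial from near its axis.

```bash
python3 -m jog '-0.004 0.0113 0 0 1;-0.004 0.0113 0.04 0 1;-0.004 0.0113 0.08 0 1;-0.018 -0.024 0.1 -0.12 1;-0.032 -0.06 0.1 -0.24 1'>/dev/null;python3 -m jog '-0.014 -0.036 0 -0.12 1;-0.028 -0.072 0 -0.24 1;-0.042 -0.108 0 -0.36 1;-0.056 -0.144 0 -0.48 1;-0.07 -0.18 0 -0.6 1'|grep -E "pos|force"; python3 -m jog '0 -0.02 0.01 -0.12 1;0 -0.025 0.01 -0.24 1;0 -0.025 0.01 -0.36 1;0 -0.025 0.01 -0.48 1;0 -0.025 0.01 -0.6 1'>/dev/null; python3 -m jog '0 0 0 -0.12 0;0 0 0 -0.24 0;0 0 0 -0.36 0;0 0 0 -0.48 -0.4;0 0 0 -0.6 -0.6'; python3 -m jog '0 0 0 -0.12 -1;0 0 0 -0.17 -1;0 0 0 -0.17 -1'; python3 - <<'E'
from h import *
import pickle
np.set_printoptions(precision=4,suppress=True)
p=ctrl.camera_params("wrist");im=ctrl.get_image("wrist");pickle.dump(p,open("w8.pkl","wb"));cv2.imwrite("pics/w8raw.png",im[...,::-1])
s=ctrl.sense();print(s["qpos"],s["time"],p["position"])
for P in [(.5275,.3003,.064),(.4939,.384,.06)]:print(proj("wrist",P,p))
E
```

```text
tcp_pos: [0.3816, 0.1597, 0.1499]
ft_force: [1.4, -0.1, 0.1]
time: 14.0
tcp_pos: [0.3826, 0.1361, 0.16]
tcp_rot: [[0.991, 0.003, 0.133], [-0.133, -0.0, 0.991], [0.003, -1.0, 0.0]]
ft_force: [0.7, 0.2, -0.5]
finger_gap: 0.0304
time: 14.25
tcp_pos: [0.3826, 0.1362, 0.1599]
tcp_rot: [[0.956, 0.003, 0.294], [-0.294, -0.0, 0.956], [0.002, -1.0, 0.001]]
ft_force: [-0.1, 0.5, 0.7]
finger_gap: 0.0514
[ 0.3145  0.0997  2.0045 -0.0009  1.0353  0.6117] 14.3 [0.4011 0.1998 0.3311]
(np.float64(346.9147418416046), np.float64(-8.028172102952709))
(np.float64(285.75077944530017), np.float64(-67.39833189282245))
```

```bash
python3 -m jog '0.012 0.035 0.01 0 -1;0.025 0.07 0.02 0 -1;0.025 0.07 0.02 0 -1;0.025 0.07 0.02 0 -1'|grep -E "pos|force"; python3 - <<'E'
from h import *
import pickle
np.set_printoptions(precision=4,suppress=True)
p=ctrl.camera_params("wrist");im=ctrl.get_image("wrist");pickle.dump(p,open("w8.pkl","wb"));cv2.imwrite("pics/w8raw.png",im[...,::-1])
print(p["position"])
for P in [(.5275,.3003,.064),(.4939,.384,.06)]:print(proj("wrist",P,p))
u,v=map(int,proj("wrist",(.5275,.3003,.064),p));u0=max(0,u-60);v0=max(0,v-60);print(u0,v0)
a=cv2.resize(im[v0:v0+120,u0:u0+120,::-1],(600,600),interpolation=cv2.INTER_CUBIC);b=cv2.resize(im[0:200,300-100:300+66,::-1],(200,241))
m=np.zeros((600,800,3),np.uint8);m[:,:600][:a.shape[0],:a.shape[1]]=a;m[:241,600:]=b;cv2.imwrite("pics/w8.png",m)
E
```

```text
tcp_pos: [0.408, 0.2076, 0.1797]
ft_force: [0.1, -0.4, -0.4]
[0.4263 0.2712 0.3509]
(np.float64(341.35981427063166), np.float64(68.37931942158384))
(np.float64(283.4333395123469), np.float64(0.8554752376389558))
281 8
```

View pics/w8.png

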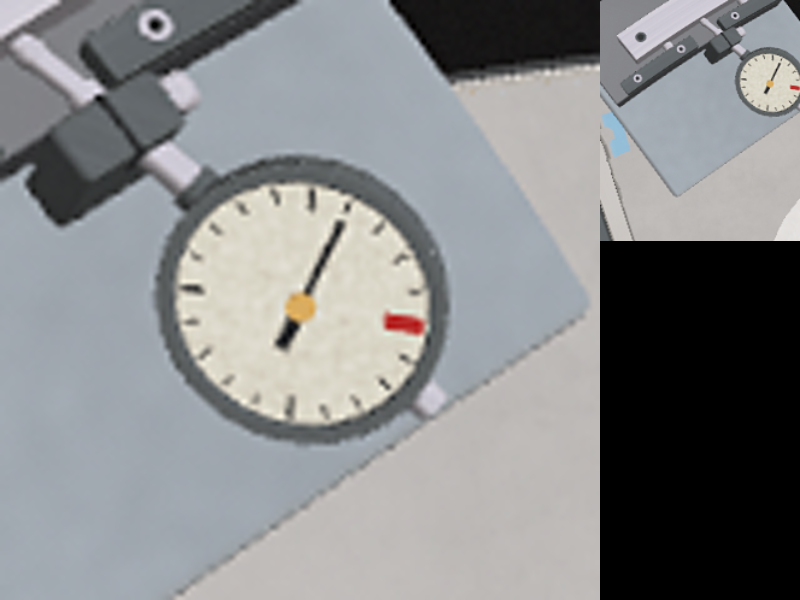

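The dial is seen almost along its axis: centre (301,307), pointer tip (342,223), red mark (405,323). The mark is 73° clockwise of the pointer, so the bezel must turn about 1.27 rad anticlockwise. The stem runs to (190,180), so I check the dial's yaw against it.

```bash
cat > dial.py <<'E'
from h import *
np.set_printoptions(precision=4,suppress=True)
C0=np.array([.5275,.3003,.064])
def ax(psi):
    X=np.array([np.cos(psi),np.sin(psi),0]);Y=np.array([-X[1],X[0],0]);Z=np.array([0,0,1.]);return X,Y,Z
def card(u,v,p,psi,C=None):
    X,Y,Z=ax(psi);a=-.574*X+.819*Z;e=.819*X+.574*Z;o,d=ray("wrist",u,v,p);P=(C0 if C is None else C)-.003*a
    h=o+d*((P-o)@a)/(d@a)-P;return np.arctan2(-h@Y,h@e),np.linalg.norm(h)*1e3
E
python3 - <<'E'
from dial import *
import pickle
p=pickle.load(open("w8.pkl","rb"))
for psi in (.341,.45,.57,.68):
    X,Y,Z=ax(psi);O=C0+.009*X-.013*Z
    st=proj("wrist",O+.035*Y,p);pin=proj("wrist",O-.033*Y,p)
    r=card(281+405/5,8+323/5,p,psi);t=card(281+342/5,8+223/5,p,psi);c=card(281+301/5,8+307/5,p,psi)
    print(psi,[(round((x-281)*5),round((y-8)*5)) for x,y in(st,pin)],"red",r,"ptr",t,"ctr",c)
E
```

```text
0.341 [(217, 154), (405, 422)] red (np.float64(0.7771947009159559), np.float64(20.638711067117743)) ptr (np.float64(-0.5044118505070606), np.float64(17.925360278288146)) ctr (np.float64(2.6510085585439107), np.float64(1.7724399802246884))
0.45 [(201, 160), (414, 409)] red (np.float64(0.8828874989218732), np.float64(20.70192561878515)) ptr (np.float64(-0.40354816300553176), np.float64(17.93909643127382)) ctr (np.float64(2.652066985453127), np.float64(1.8747905162860135))
0.57 [(184, 169), (423, 393)] red (np.float64(1.0019062687312994), np.float64(20.841542025781354)) ptr (np.float64(-0.2940433920912962), np.float64(17.962178629835318)) ctr (np.float64(2.6575922723859704), np.float64(1.9892713681913783))
0.68 [(169, 179), (429, 377)] red (np.float64(1.1132551459460798), np.float64(21.049922778493595)) ptr (np.float64(-0.19446526087762514), np.float64(17.98285643682964)) ctr (np.float64(2.6660815958994517), np.float64(2.0954596866665325))
```

The stem and pin match a dial yaw of about 0.56, so the dial really is turned about 0.22 relative to the base. I move above the bezel with the jaws clear of post, stem and pin, then descend.

```bash
python3 -m jog '0.03 0.022 0 -0.1 -0.5;0.06 0.044 -0.02 -0.2 -0.5;0.09 0.066 -0.04 -0.3 -0.5;0.1176 0.0882 -0.06 -0.35 -0.5;0.1176 0.0882 -0.07 -0.35 -0.5'|grep -E "pos|force|gap"; python3 -m jog '0 0 -0.02 0 -0.5;0 0 -0.04 0 -0.5;0 0 -0.053 0 -0.5;0 0 -0.053 0 -0.5'; python3 - <<'E'
from dial import *
s=ctrl.sense();print(s["tcp_pos"],np.arctan2(s["tcp_rot"][1,0],s["tcp_rot"][0,0]),s["qpos"])
E
```

```text
tcp_pos: [0.5283, 0.2963, 0.1055]
ft_force: [0.2, 0.7, -0.0]
finger_gap: 0.0688
time: 15.43
tcp_pos: [0.5231, 0.2925, 0.0548]
tcp_rot: [[0.797, -0.003, 0.603], [-0.603, -0.003, 0.797], [-0.001, -1.0, -0.004]]
ft_force: [-0.8, -0.6, 3.8]
finger_gap: 0.0681
[0.5231 0.2925 0.0548] -0.6477085594322295 [ 0.491   0.4966  1.7171 -0.0009  0.9319  1.1393]
```

```bash
python3 -m jog '0.001 0.001 0.001 0 0.4;0.001 0.001 0.001 0 0.4;0.001 0.001 0.001 0 0.4;0.001 0.001 0.001 0 0.4' 15
```

```text
time: 15.77
tcp_pos: [0.5252, 0.2945, 0.0571]
tcp_rot: [[0.797, -0.001, 0.603], [-0.603, -0.001, 0.797], [0.0, -1.0, -0.001]]
ft_force: [-0.9, -3.1, 1.1]
finger_gap: 0.0562
```

```bash
python3 -m jog '0.0006 -0.0003 0 0.1 0.4;0.0012 -0.0006 0 0.2 0.4;0.0018 -0.0009 0 0.3 0.4;0.0024 -0.0012 0 0.38 0.4;0.0024 -0.0012 0 0.38 0.4'; python3 -m jog '0 0 0 0 -0.5;0 0 0 0 -0.5;0 0 0.02 0 -0.5;0 0 0.05 0 -0.5;0 0 0.05 0 -0.5'; python3 - <<'E'
from dial import *
import pickle
p=ctrl.camera_params("wrist");im=ctrl.get_image("wrist");pickle.dump(p,open("w9.pkl","wb"));cv2.imwrite("pics/w9raw.png",im[...,::-1])
im=ctrl.get_image("scene");cv2.imwrite("pics/sc9.png",im[...,::-1]);print(proj("wrist",C0,p),proj("scene",C0))
im=ctrl.get_image("side");cv2.imwrite("pics/sd9.png",im[...,::-1]);print(proj("side",C0))
E
```

```text
time: 16.18
tcp_pos: [0.5345, 0.2897, 0.0591]
tcp_rot: [[0.966, 0.013, 0.259], [-0.259, -0.006, 0.966], [0.014, -1.0, -0.003]]
ft_force: [13.2, -17.2, 3.7]
finger_gap: 0.0415
time: 16.6
tcp_pos: [0.5312, 0.2959, 0.1123]
tcp_rot: [[0.964, 0.009, 0.265], [-0.265, 0.005, 0.964], [0.007, -1.0, 0.007]]
ft_force: [2.2, 0.6, 1.1]
finger_gap: 0.0679
(np.float64(246.01571381926738), np.float64(206.43698314057568)) (np.float64(213.3393363686806), np.float64(163.04941749528138))
(np.float64(240.58384948091748), np.float64(235.6672525790696))
```

The jaws slid off: the gap fell to 41 mm. I return to the viewing spot and read the dial by code.

```bash
cat >> dial.py <<'E'
def read(p,im,psi=.56):
    X,Y,Z=ax(psi);a=-.574*X+.819*Z;e=.819*X+.574*Z
    # centre: orange hub
    u,v=proj("wrist",C0,p);m=np.zeros(im.shape[:2],bool);m[max(0,int(v)-25):int(v)+25,int(u)-25:int(u)+25]=1
    R,G,B=[im[...,i].astype(int) for i in range(3)]
    hub=m&(R>190)&(G>130)&(B<140)&(R-B>70)&(R-G<110);ys,xs=np.nonzero(hub);hu,hv=xs.mean(),ys.mean()
    red=m&(R>150)&(G<90)&(B<90);ys,xs=np.nonzero(red)
    o,d=ray("wrist",hu,hv,p);P=C0-.003*a;C=o+d*((P-o)@a)/(d@a)+.003*a
    r=card(xs.mean(),ys.mean(),p,psi,C)
    g=cv2.cvtColor(im,cv2.COLOR_RGB2GRAY);th=np.radians(np.arange(0,360,1.))
    def prof(rr):
        o=[]
        for t in th:
            q=[proj("wrist",C-.003*a+k*(np.cos(t)*e-np.sin(t)*Y),p) for k in rr];o.append(np.mean(cv2.remap(g,np.float32([x for x,_ in q])[None],np.float32([y for _,y in q])[None],1)))
        return np.array(o)
    f=prof(np.arange(.011,.0145,.0005));i=np.argmin(f);k=(np.arange(i-8,i+9))%360;w=np.clip(np.median(f)-20-f[k],0,None);pt=th[i]+np.radians((w*np.arange(-8,9)).sum()/w.sum())
    wr=lambda x:(x+np.pi)%(2*np.pi)-np.pi
    print("hub",hu,hv,"red",r,len(xs),"ptr",wr(pt),"depth",f[i],np.median(f),"turn needed",wr(pt)-r[0])
E
python3 - <<'E'
from dial import *
import pickle
read(pickle.load(open("w8.pkl","rb")),cv2.imread("pics/w8raw.png")[...,::-1])
E
python3 -m jog '-0.035 -0.025 0.02 0 -0.5;-0.07 -0.05 0.04 0 -0.5;-0.105 -0.075 0.06 0 -0.5;-0.123 -0.088 0.067 0 -0.5;-0.123 -0.088 0.067 0 -0.5'|grep pos
python3 - <<'E'
from dial import *
import pickle
p=ctrl.camera_params("wrist");im=ctrl.get_image("wrist");pickle.dump(p,open("w10.pkl","wb"));cv2.imwrite("pics/w10raw.png",im[...,::-1]);read(p,im)
E
```

```text
hub 341.4074074074074 69.18518518518519 red (np.float64(0.8998398330313064), np.float64(19.775720226578034)) 20 ptr -0.3924298641325734 depth 60.625 214.25 turn needed -1.2922696971638798
tcp_pos: [0.3995, 0.2031, 0.1749]
hub 353.3103448275862 64.27586206896552 red (np.float64(0.6439557432363908), np.float64(20.21563419320707)) 23 ptr -0.37613956665863313 depth 63.125 217.5 turn needed -1.0200953098950238
```

Reader check: the turn still needed went from -1.29 to -1.02, so the stroke moved the bezel 0.26 rad before slipping. I go back for shorter strokes, slightly lower.

```bash
python3 -m jog '0.03 0.022 0 -0.1 -0.5;0.06 0.044 -0.02 -0.2 -0.5;0.09 0.066 -0.04 -0.3 -0.5;0.1255 0.0905 -0.055 -0.38 -0.5;0.1255 0.0905 -0.068 -0.38 -0.5'|grep -E "pos|force"; python3 -m jog '0 0 -0.02 0 -0.5;0 0 -0.04 0 -0.5;0 0 -0.0515 0 -0.5;0 0 -0.0515 0 -0.5;0 0 -0.0515 0 -0.5'|grep -E "pos|force"; python3 -m jog '0 0 0 0 0.3;0 0 0 0 0.3;0 0 0 0 0.3;0 0 0 0 0.3' 12|grep -E "pos|force|gap"; python3 -m jog '0.0006 -0.0003 0 0.1 0.3;0.0012 -0.0006 0 0.19 0.3;0.0012 -0.0006 0 0.19 0.3'|grep -E "pos|force|gap"; python3 -m jog '0 0 0 0 -0.5;0 0 0 0 -0.5;0 0 0 0 -0.5'
```

```text
tcp_pos: [0.5361, 0.301, 0.1028]
ft_force: [0.1, 0.1, 0.3]
tcp_pos: [0.5304, 0.2969, 0.0533]
ft_force: [-0.4, -0.1, -0.5]
tcp_pos: [0.5286, 0.2989, 0.0552]
ft_force: [-4.6, 5.4, -1.8]
finger_gap: 0.0572
tcp_pos: [0.5296, 0.298, 0.0554]
ft_force: [-5.6, 5.2, -1.7]
finger_gap: 0.056
time: 18.88
tcp_pos: [0.5325, 0.2967, 0.0557]
tcp_rot: [[0.897, 0.003, 0.442], [-0.442, 0.001, 0.897], [0.002, -1.0, 0.002]]
ft_force: [0.5, 0.3, -0.6]
finger_gap: 0.0683
```

```bash
python3 -m jog '-0.003 0.0005 0 -0.1 -0.5;-0.006 0.001 0 -0.2 -0.5;-0.006 0.001 0 -0.2 -0.5;-0.006 0.001 0 -0.2 0.3;-0.006 0.001 0 -0.2 0.3'|grep -E "pos|force|gap"; python3 -m jog '0 0 0 0 0.3;0 0 0 0 0.3;0.0006 -0.0003 0 0.1 0.3;0.0012 -0.0006 0 0.2 0.3;0.0012 -0.0006 0 0.2 0.3'|grep -E "pos|force|gap"; python3 -m jog '0 0 0 0 -0.5;0 0 0 0 -0.5;0 0 0.02 0 -0.5;0 0 0.05 0 -0.5'|grep pos;python3 -m jog '-0.035 -0.025 0.02 0.07 -0.5;-0.07 -0.05 0.04 0.15 -0.5;-0.105 -0.075 0.06 0.15 -0.5;-0.125 -0.088 0.067 0.15 -0.5;-0.125 -0.088 0.067 0.15 -0.5'|grep pos
python3 - <<'E'
from dial import *
import pickle
p=ctrl.camera_params("wrist");im=ctrl.get_image("wrist");pickle.dump(p,open("w11.pkl","wb"));cv2.imwrite("pics/w11raw.png",im[...,::-1]);read(p,im)
E
```

```text
tcp_pos: [0.5268, 0.2974, 0.0551]
ft_force: [4.0, -4.8, 0.2]
finger_gap: 0.0577
tcp_pos: [0.5281, 0.296, 0.0551]
ft_force: [2.7, -3.4, 4.6]
finger_gap: 0.056
tcp_pos: [0.524, 0.2962, 0.1016]
tcp_pos: [0.3962, 0.2062, 0.1732]
hub 351.8 62.48 red (np.float64(0.3515223483988147), np.float64(21.08040948257361)) 19 ptr -0.3235248736821177 depth 60.875 217.375 turn needed -0.6750472220809324
```

```bash
python3 -m jog '0.03 0.022 0 -0.1 -0.5;0.06 0.044 -0.02 -0.2 -0.5;0.09 0.066 -0.04 -0.3 -0.5;0.1248 0.0876 -0.055 -0.37 -0.5;0.1248 0.0876 -0.075 -0.37 -0.5'|grep -E "pos|force"; python3 -m jog '0 0 -0.02 0 -0.5;0 0 -0.042 0 -0.5;0 0 -0.042 0 -0.5;0 0 -0.042 0 0.3;0 0 -0.042 0 0.3'|grep -E "pos|force"; python3 -m jog '0 0 0 0 0.3;0 0 0 0 0.3;0.0006 -0.0003 0 0.11 0.3;0.0013 -0.0006 0 0.22 0.3;0.0013 -0.0006 0 0.22 0.3'|grep -E "pos|force|gap"; python3 -m jog '0 0 0 0 -0.5;0 0 0 0 -0.5;-0.0006 0.0003 0 -0.11 -0.5;-0.0013 0.0006 0 -0.22 -0.5;-0.0013 0.0006 0 -0.22 -0.5'|grep -E "pos"; python3 -m jog '0 0 0 0 0.3;0 0 0 0 0.3;0 0 0 0 0.3;0 0 0 0 0.3' |grep -E "gap|pos"; python3 -m jog '0.0006 -0.0003 0 0.11 0.3;0.0013 -0.0006 0 0.22 0.3;0.0013 -0.0006 0 0.22 0.3;0.0013 -0.0006 0 0.22 -0.5;0.0013 -0.0006 0 0.22 -0.5' |grep -E "gap|pos|force"; python3 -m jog '0 0 0 0 -0.5;0 0 0.02 0 -0.5;0 0 0.05 0 -0.5'|grep pos;python3 -m jog '-0.035 -0.025 0.02 0.07 -0.5;-0.07 -0.05 0.04 0.15 -0.5;-0.105 -0.075 0.06 0.15 -0.5;-0.125 -0.088 0.067 0.15 -0.5;-0.125 -0.088 0.067 0.15 -0.5'|grep -E "time|pos"
python3 - <<'E'
from dial import *
import pickle
p=ctrl.camera_params("wrist");im=ctrl.get_image("wrist");pickle.dump(p,open("w12.pkl","wb"));cv2.imwrite("pics/w12raw.png",im[...,::-1]);read(p,im)
E
```

```text
tcp_pos: [0.5337, 0.3016, 0.095]
ft_force: [1.5, 1.4, 0.7]
tcp_pos: [0.5291, 0.2947, 0.0508]
ft_force: [9.8, -6.8, -13.3]
tcp_pos: [0.5286, 0.292, 0.0508]
ft_force: [5.9, -10.7, -7.0]
finger_gap: 0.0613
tcp_pos: [0.5282, 0.2973, 0.0545]
tcp_pos: [0.5272, 0.2976, 0.0549]
finger_gap: 0.0573
tcp_pos: [0.5258, 0.2965, 0.0548]
ft_force: [-5.1, 2.2, 7.2]
finger_gap: 0.0663
tcp_pos: [0.5243, 0.2945, 0.1011]
time: 23.6
tcp_pos: [0.3966, 0.2045, 0.1727]
hub 351.5925925925926 60.74074074074074 red (np.float64(0.023196405994278364), np.float64(21.185058670978474)) 22 ptr -0.33498908686188855 depth 58.625 217.125 turn needed -0.3581854928561669
```

```bash
python3 -m jog '0.03 0.022 0 -0.1 -0.5;0.06 0.044 -0.02 -0.2 -0.5;0.09 0.066 -0.04 -0.3 -0.5;0.1248 0.0876 -0.055 -0.37 -0.5;0.1248 0.0876 -0.075 -0.37 -0.5'|grep -E "pos|force"; python3 -m jog '0 0 -0.02 0 -0.5;0 0 -0.042 0 -0.5;0 0 -0.042 0 -0.5;0 0 -0.042 0 -0.5;0 0 -0.042 0 -0.5'|grep -E "pos|force"; python3 -m jog '0 0 0 0 0.3;0 0 0 0 0.3;0 0 0 0 0.3;0 0 0 0 0.3' |grep -E "gap|pos|force"; python3 -m jog '0.0006 -0.0003 0 0.1 0.3;0.0013 -0.0006 0 0.2 0.3;0.0013 -0.0006 0 0.2 0.3'|grep -E "pos|force|gap"; python3 -m jog '0 0 0 0 -0.5;0 0 0 0 -0.5;-0.0006 0.0003 0 -0.1 -0.5;-0.0013 0.0006 0 -0.2 -0.5;-0.0013 0.0006 0 -0.2 -0.5'|grep -E "pos"; python3 -m jog '0 0 0 0 0.3;0 0 0 0 0.3;0 0 0 0 0.3;0 0 0 0 0.3' |grep -E "gap|pos"; python3 -m jog '0.0006 -0.0003 0 0.09 0.3;0.0013 -0.0006 0 0.17 0.3;0.0013 -0.0006 0 0.17 0.3;0.0013 -0.0006 0 0.17 -0.5;0.0013 -0.0006 0 0.17 -0.5' |grep -E "gap|pos|force"; python3 -m jog '0 0 0 0 -0.5;0 0 0.02 0 -0.5;0 0 0.05 0 -0.5'|grep pos;python3 -m jog '-0.035 -0.025 0.02 0.07 -0.5;-0.07 -0.05 0.04 0.15 -0.5;-0.105 -0.075 0.06 0.18 -0.5;-0.125 -0.088 0.067 0.18 -0.5;-0.125 -0.088 0.067 0.18 -0.5'|grep -E "time|pos"
python3 - <<'E'
from dial import *
import pickle
p=ctrl.camera_params("wrist");im=ctrl.get_image("wrist");pickle.dump(p,open("w13.pkl","wb"));cv2.imwrite("pics/w13raw.png",im[...,::-1]);read(p,im)
E
```

```text
tcp_pos: [0.5343, 0.3, 0.0947]
ft_force: [0.5, 0.8, 0.7]
tcp_pos: [0.5278, 0.295, 0.0526]
ft_force: [1.8, -2.6, -1.5]
tcp_pos: [0.527, 0.2971, 0.0549]
ft_force: [-1.9, 4.6, 0.6]
finger_gap: 0.0572
tcp_pos: [0.5279, 0.2955, 0.0552]
ft_force: [-3.3, 3.2, 3.1]
finger_gap: 0.0561
tcp_pos: [0.5283, 0.2952, 0.0544]
tcp_pos: [0.5268, 0.2966, 0.0549]
finger_gap: 0.0576
tcp_pos: [0.529, 0.2951, 0.0549]
ft_force: [0.3, 0.1, 0.5]
finger_gap: 0.0665
tcp_pos: [0.5274, 0.2933, 0.1017]
time: 26.9
tcp_pos: [0.3995, 0.2035, 0.1735]
hub 345.8965517241379 57.44827586206897 red (np.float64(-0.19017698538167394), np.float64(19.650911363538167)) 22 ptr -0.34846889207857323 depth 49.0 216.25 turn needed -0.1582919066968993
```

```bash
python3 -m jog '0.03 0.022 0 -0.1 -0.5;0.06 0.044 -0.02 -0.2 -0.5;0.09 0.066 -0.04 -0.3 -0.5;0.1225 0.0886 -0.055 -0.37 -0.5;0.1225 0.0886 -0.075 -0.37 -0.5'|grep -E "pos|force"; python3 -m jog '0 0 -0.02 0 -0.5;0 0 -0.042 0 -0.5;0 0 -0.042 0 -0.5;0 0 -0.042 0 -0.5;0 0 -0.042 0 -0.5'|grep -E "pos|force"; python3 -m jog '0 0 0 0 0.3;0 0 0 0 0.3;0 0 0 0 0.3;0 0 0 0 0.3' |grep -E "gap|pos|force"; python3 -m jog '0.0006 -0.0003 0 0.1 0.3;0.0013 -0.0006 0 0.2 0.3;0.0013 -0.0006 0 0.2 0.3;0.0013 -0.0006 0 0.2 -0.5;0.0013 -0.0006 0 0.2 -0.5'|grep -E "rot|pos|force|gap"; python3 -m jog '0 0 0 0 -0.5;0 0 0.02 0 -0.5;0 0 0.05 0 -0.5'|grep pos;python3 -m jog '-0.035 -0.025 0.02 0.07 -0.5;-0.07 -0.05 0.04 0.15 -0.5;-0.1 -0.075 0.05 0.18 -0.5;-0.115 -0.073 0.05 0.18 -0.5;-0.115 -0.073 0.05 0.18 -0.5'|grep -E "time|pos"
python3 - <<'E'
from dial import *
import pickle
p=ctrl.camera_params("wrist");im=ctrl.get_image("wrist");pickle.dump(p,open("w14.pkl","wb"));cv2.imwrite("pics/w14raw.png",im[...,::-1]);read(p,im)
E
```

```text
tcp_pos: [0.5344, 0.3002, 0.0951]
ft_force: [0.6, 0.3, 0.3]
tcp_pos: [0.5276, 0.2951, 0.0533]
ft_force: [0.8, -1.2, -1.6]
tcp_pos: [0.5263, 0.2966, 0.0551]
ft_force: [-1.6, 4.2, 0.7]
finger_gap: 0.0573
tcp_pos: [0.528, 0.2948, 0.0548]
tcp_rot: [[0.878, 0.001, 0.479], [-0.479, -0.0, 0.878], [0.001, -1.0, 0.0]]
ft_force: [-0.4, -0.2, -0.2]
finger_gap: 0.0662
tcp_pos: [0.5261, 0.2931, 0.1017]
time: 29.2
tcp_pos: [0.4091, 0.2195, 0.1553]
hub 348.7741935483871 73.80645161290323 red (np.float64(-0.3241693567336928), np.float64(21.335017998910573)) 19 ptr -0.3328336651058841 depth 52.875 217.5 turn needed -0.008664308372191287
```

Reading is now -0.009 rad, effectively on zero. I move to the far side for a view of the bar against the stops, composed with the dial crop.

```bash
python3 -m jog '0 0 0.04 0.12 -0.5;0.02 0.01 0.08 0.24 -0.5;0.05 0.03 0.1 0.36 -0.5;0.08 0.05 0.1 0.48 -0.5;0.11 0.07 0.1 0.6 -0.5'>/dev/null; python3 -m jog '0.03 0.02 0 0.12 -0.5;0.06 0.04 0 0.24 -0.5;0.09 0.07 0 0.36 -0.5;0.1 0.1 0 0.48 -0.5;0.1 0.11 0 0.6 -0.5'>/dev/null; python3 -m jog '0 0 0 0.12 -0.5;0 0 0 0.22 -0.5;0 0 0 0.22 -0.5;0 0 0 0.22 -0.5'; python3 - <<'E'
from dial import *
import pickle
p=ctrl.camera_params("wrist");im=ctrl.get_image("wrist");pickle.dump(p,open("w15.pkl","wb"));cv2.imwrite("pics/w15raw.png",im[...,::-1])
for P in [(.5275,.3003,.064),(.4939,.384,.06),(.4893+.9424*.08-.3344*.024,.3573+.3344*.08+.9424*.024,.06)]:print(proj("wrist",P,p))
E
```

```text
time: 30.42
tcp_pos: [0.6238, 0.402, 0.2532]
tcp_rot: [[0.455, -0.0, -0.891], [0.891, -0.001, 0.455], [-0.001, -1.0, -0.0]]
ft_force: [-0.3, 0.0, -0.7]
finger_gap: 0.0684
(np.float64(145.7344454372947), np.float64(147.45638573907053))
(np.float64(190.76455212105725), np.float64(91.31070659777126))
(np.float64(230.3912958703428), np.float64(127.08738382119405))
```

```bash
python3 - <<'E'
import cv2,numpy as np
a=cv2.imread("pics/w15raw.png")[45:165,110:260];b=cv2.imread("pics/w14raw.png")[48:98,324:374]
m=np.zeros((600,800,3),np.uint8)
m[:400,:500]=cv2.resize(a,(500,400),interpolation=cv2.INTER_CUBIC);m[:300,500:]=cv2.resize(b,(300,300),interpolation=cv2.INTER_CUBIC)
w=cv2.imread("pics/w15raw.png");m[300:600,500:]=cv2.resize(w[100:145,200:245],(300,300),interpolation=cv2.INTER_CUBIC);m[400:600,:500]=cv2.resize(w[70:118,140:260],(500,200),interpolation=cv2.INTER_CUBIC)
cv2.imwrite("pics/w15.png",m)
E
```

```text
(no output)
```

View pics/w15.png

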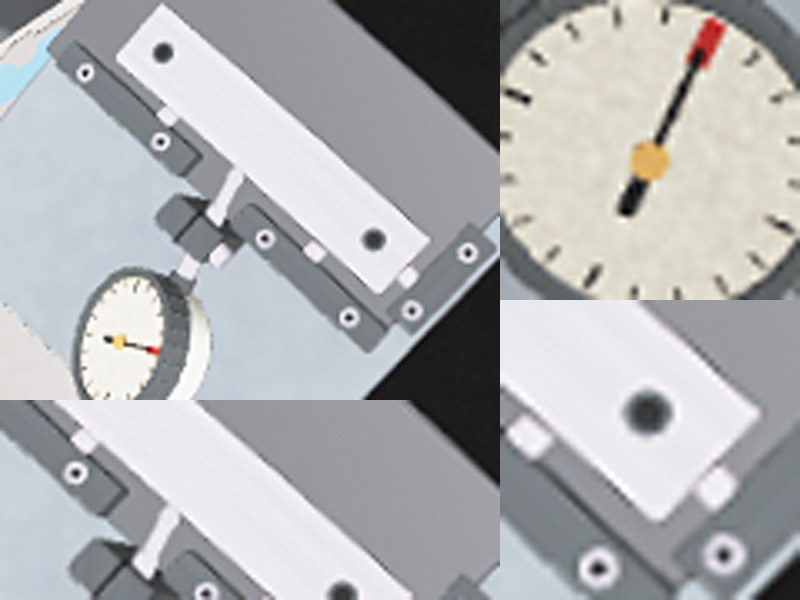

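The dial crop shows the pointer lying on the red mark, within about 1–2°. The bar appears to touch both fence buttons (168,116), (316,250) and the end button (409,276). I check the bar numerically against its home pose.

```bash
python3 - <<'E'
from fit import *
p=pickle.load(open("w15.pkl","rb"))
G=np.array([[-30,8,54],[50,8,54],[82,24,54]])/1e3
px=lambda L:np.array(L)/(10/3)+[110,45]
U=px([[168,116],[316,250],[409,276]])
f=lambda q:(np.array([proj("wrist",a,p) for a in w(q,G)])-U).ravel()
r=least_squares(f,[.49,.357,.34]);print(r.x,f(r.x));q=r.x
c,s=np.cos(q[2]),np.sin(q[2]);R=np.array([[c,s,0],[-s,c,0],[0,0,1]])
for n,e,uv in [("far L",(80,38),(430,240)),("far R",(80,10),(383,292)),("near R",(-60,10),(116,57)),("near L",(-60,38),(165,3)),("bushF",(65,24),(374,240)),("bushN",(-45,24),(163,52))]:
    o,d=ray("wrist",*px([uv])[0],p);h=o+d*(.06-o[2])/d[2];print(n,e,(R@(h-[q[0],q[1],0])*1e3)[:2])
E
```

```text
[0.4896 0.358  0.3447] [-0.307  -0.2151  0.3444  0.1358 -0.0679  0.0639]
far L (80, 38) [78.8164 39.3473]
far R (80, 10) [79.2047 13.6634]
near R (-60, 10) [-60.3388  12.3453]
near L (-60, 38) [-59.7344  40.0402]
bushF (65, 24) [63.7333 25.5075]
bushN (-45, 24) [-46.4916  25.5001]
```

The near-end and bush positions agree with home to about 1.5 mm, within what the partly hidden buttons allow. With time to spare, I re-push both directions firmly and see whether the pointer changes.

```bash
python3 -m jog '-0.03 0.006 -0.02 0.12 1;-0.06 0.012 -0.04 0.24 1;-0.09 0.018 -0.06 0.36 1;-0.12 0.024 -0.08 0.48 1;-0.15 0.029 -0.1 0.6 1'>/dev/null; python3 -m jog '0 0 -0.03 0.12 1;0 0 -0.06 0.21 1;0 0 -0.06 0.21 1;0 0 -0.06 0.21 1'; python3 -m jog '0 0 -0.02 0 1;0 0 -0.04 0 1;0 0 -0.04 0 1;0.0027 -0.0075 -0.04 0 1;0.0053 -0.015 -0.04 0 1'|grep -E "pos|force"; python3 -m jog '0.001 -0.0028 0 0 1;0.002 -0.0057 0 0 1;0.003 -0.0085 0 0 1;0.004 -0.0113 0 0 1;0.004 -0.0113 0 0 1'|grep -E "pos|force"
```

```text
time: 31.22
tcp_pos: [0.4726, 0.4302, 0.0936]
tcp_rot: [[-0.331, -0.002, -0.944], [0.944, -0.002, -0.331], [-0.001, -1.0, 0.003]]
ft_force: [0.8, -0.0, 0.7]
finger_gap: 0.0111
tcp_pos: [0.4799, 0.4163, 0.0567]
ft_force: [0.2, -0.1, 0.5]
tcp_pos: [0.4827, 0.4055, 0.0554]
ft_force: [-0.6, 3.4, 1.7]
```

```bash
python3 -m jog '0.0005 -0.0014 0 0 1;0.001 -0.0028 0 0 1;0.001 -0.0028 0 0 1'|grep -E "pos|force";python3 -m jog '0.0005 -0.0014 0 0 1;0.001 -0.0028 0 0 1;0.001 -0.0028 0 0 1'|grep -E "pos|force"; python3 -m jog '-0.0066 0.0188 0 0 1;-0.0066 0.0188 0.035 0 1;-0.035 -0.005 0.035 0 1;-0.065 -0.03 0.035 0 1;-0.096 -0.054 0.035 0 1'|grep -E "pos|force"; python3 -m jog '0 0 0 0 1;0 0 -0.02 0 1;0 0 -0.036 0 1;0 0 -0.036 0 1'|grep -E "pos|force"
```

```text
tcp_pos: [0.483, 0.4051, 0.0557]
ft_force: [-3.5, 8.6, 2.6]
tcp_pos: [0.4833, 0.4046, 0.0562]
ft_force: [-6.5, 14.0, 3.5]
tcp_pos: [0.3875, 0.3438, 0.0895]
ft_force: [-0.7, -0.2, -0.1]
tcp_pos: [0.3865, 0.343, 0.0511]
ft_force: [-0.2, -0.0, -0.3]
```

```bash
python3 -m jog '-0.0013 0.0038 0 0 1;0.0062 0.0065 0 0 1;0.0137 0.0092 0 0 1;0.0175 0.0105 0 0 1;0.0194 0.0112 0 0 1'|grep -E "pos|force"; python3 -m jog '0.0019 0.0007 0 0 1;0.0038 0.0013 0 0 1;0.0038 0.0013 0 0 1'|grep -E "pos|force";python3 -m jog '0.0019 0.0007 0 0 1;0.0028 0.001 0 0 1;0.0028 0.001 0 0 1'|grep -E "pos|force"
```

```text
tcp_pos: [0.4067, 0.356, 0.054]
ft_force: [-9.1, -0.5, 6.0]
tcp_pos: [0.4069, 0.3559, 0.0538]
ft_force: [-13.8, -1.5, 9.8]
tcp_pos: [0.407, 0.3559, 0.0538]
ft_force: [-20.1, -3.3, 15.4]
```

The end contact stalls at the same position from 9 N to 20 N: the bar is hard against the stop. One last side push, then I read the dial.

```bash
python3 -m jog '-0.013 -0.0047 0 0 1;-0.013 -0.0047 0.035 0 1;0.01 0.02 0.035 0 1;0.04 0.05 0.035 0 1;0.065 0.075 0.035 0 1'|grep -E "pos"; python3 -m jog '0.004 0 0 0 1;0.004 0 -0.02 0 1;0.004 0 -0.033 0 1;0.004 0 -0.033 0 1'|grep -E "pos|force"
```

```text
tcp_pos: [0.4816, 0.4352, 0.0906]
tcp_pos: [0.4823, 0.432, 0.0527]
ft_force: [-0.5, 0.1, -0.4]
```

```bash
python3 -m jog '0.0027 -0.0075 0 0 1;0.0053 -0.015 0 0 1;0.0067 -0.0188 0 0 1;0.0077 -0.0217 0 0 1;0.0087 -0.0245 0 0 1'|grep -E "pos|force"; python3 -m jog '0.0007 -0.0019 0 0 1;0.001 -0.0028 0 0 1;0.001 -0.0028 0 0 1'|grep -E "pos|force"; python3 -m jog '0.0003 -0.0009 0 0 1;0.0007 -0.0019 0 0 1;0.0007 -0.0019 0 0 1'|grep -E "pos|force"
```

```text
tcp_pos: [0.4926, 0.4084, 0.0564]
ft_force: [0.3, -0.3, 0.1]
tcp_pos: [0.4928, 0.4081, 0.0565]
ft_force: [-3.3, 5.2, 2.6]
tcp_pos: [0.4929, 0.4078, 0.0568]
ft_force: [-4.2, 9.2, 1.5]
```

```bash
python3 -m jog '-0.004 0.0113 0 0 1;-0.004 0.0113 0.04 0 1;-0.004 0.0113 0.08 0 1;-0.018 -0.024 0.1 -0.12 1;-0.032 -0.06 0.1 -0.24 1'>/dev/null;python3 -m jog '-0.014 -0.036 0 -0.12 1;-0.028 -0.072 0 -0.24 1;-0.042 -0.108 0 -0.36 1;-0.052 -0.128 0 -0.48 1;-0.052 -0.128 0 -0.6 1'>/dev/null; python3 -m jog '0 0 0 -0.12 0;0 0 0 -0.24 0;0 0 0 -0.36 0;0 0 0 -0.48 0;0 0 0 -0.6 0'>/dev/null; python3 -m jog '0 0 0 -0.12 -0.5;0 0 0 -0.24 -0.5;0 0 0 -0.36 -0.5;0 0 0 -0.48 -0.5;0 0 0 -0.6 -0.5'>/dev/null; python3 -m jog '0 0 0 -0.12 -0.5;0 0 0 -0.19 -0.5;0 0 0 -0.19 -0.5;0 0 0 -0.19 -0.5'; python3 - <<'E'
from dial import *
import pickle
p=ctrl.camera_params("wrist");im=ctrl.get_image("wrist");pickle.dump(p,open("w16.pkl","wb"));cv2.imwrite("pics/w16raw.png",im[...,::-1]);read(p,im);print(p["position"])
q=pickle.load(open("w14.pkl","rb"));print(q["position"]);read(q,cv2.imread("pics/w14raw.png")[...,::-1])
E
```

```text
time: 37.88
tcp_pos: [0.4096, 0.2162, 0.1556]
tcp_rot: [[0.951, 0.0, 0.31], [-0.31, -0.0, 0.951], [0.0, -1.0, -0.0]]
ft_force: [0.2, 0.5, -0.1]
finger_gap: 0.0684
hub 347.1666666666667 71.0 red (np.float64(-0.30852845834500875), np.float64(20.389443687207947)) 24 ptr 0.37600798323734397 depth 49.0 217.625 turn needed 0.6845364415823527
[0.4296 0.2795 0.3267]
[0.4296 0.2829 0.3263]
hub 348.7741935483871 73.80645161290323 red (np.float64(-0.3241693567336928), np.float64(21.335017998910573)) 19 ptr -0.3328336651058841 depth 52.875 217.5 turn needed -0.008664308372191287
```

The re-push mattered: the pointer moved by 0.71 rad (about 1.1 mm of plunger travel), so the bar had not been fully home before. The bezel must now turn +0.68 (clockwise), so I reverse the strokes.

```bash
python3 -m jog '0.03 0.02 0 -0.04 -0.5;0.06 0.04 -0.02 -0.08 -0.5;0.09 0.06 -0.04 -0.125 -0.5;0.1184 0.079 -0.05 -0.125 -0.5;0.1184 0.079 -0.06 -0.125 -0.5'|grep -E "pos|force"; python3 -m jog '0 0 -0.02 0 -0.5;0 0 -0.0405 0 -0.5;0 0 -0.0405 0 -0.5;0 0 -0.0405 0 -0.5;0 0 -0.0405 0 -0.5'|grep -E "pos|force"; python3 -m jog '0 0 0 0 0.3;0 0 0 0 0.3;0 0 0 0 0.3;0 0 0 0 0.3' |grep -E "gap|pos|force"; python3 -m jog '-0.0006 0.0003 0 -0.1 0.3;-0.0013 0.0006 0 -0.21 0.3;-0.0013 0.0006 0 -0.21 0.3'|grep -E "pos|force|gap"; python3 -m jog '0 0 0 0 -0.5;0 0 0 0 -0.5;0.0006 -0.0003 0 0.1 -0.5;0.0013 -0.0006 0 0.21 -0.5;0.0013 -0.0006 0 0.21 -0.5'|grep -E "pos"
```

```text
tcp_pos: [0.5333, 0.2986, 0.094]
ft_force: [0.8, -0.2, 1.3]
tcp_pos: [0.528, 0.2953, 0.0559]
ft_force: [0.6, -0.6, 0.0]
tcp_pos: [0.5285, 0.2954, 0.0562]
ft_force: [-0.3, -1.1, 4.1]
finger_gap: 0.0547
tcp_pos: [0.5269, 0.2969, 0.0556]
ft_force: [-0.5, 3.3, 2.4]
finger_gap: 0.0566
tcp_pos: [0.528, 0.2945, 0.0547]
```

```bash
python3 -m jog '0 0 0 0 0.3;0 0 0 0 0.3;0 0 0 0 0.3;0 0 0 0 0.3' |grep -E "gap|pos|force"; python3 -m jog '-0.0006 0.0003 0 -0.1 0.3;-0.0013 0.0006 0 -0.21 0.3;-0.0013 0.0006 0 -0.21 0.3;-0.0013 0.0006 0 -0.21 -0.5;-0.0013 0.0006 0 -0.21 -0.5'|grep -E "pos|force|gap"; python3 -m jog '0 0 0 0 -0.5;0 0 0.02 0 -0.5;0 0 0.05 0.05 -0.5'|grep pos;python3 -m jog '-0.035 -0.025 0.02 0.1 -0.5;-0.07 -0.05 0.04 0.2 -0.5;-0.1 -0.075 0.05 0.28 -0.5;-0.117 -0.077 0.05 0.28 -0.5;-0.117 -0.077 0.05 0.28 -0.5'|grep -E "time|pos"
python3 - <<'E'
from dial import *
import pickle
p=ctrl.camera_params("wrist");im=ctrl.get_image("wrist");pickle.dump(p,open("w17.pkl","wb"));cv2.imwrite("pics/w17raw.png",im[...,::-1]);read(p,im)
E
```

```text
tcp_pos: [0.528, 0.2951, 0.055]
ft_force: [-0.0, 0.6, 1.4]
finger_gap: 0.0563
tcp_pos: [0.5267, 0.2957, 0.055]
ft_force: [-0.6, 0.4, 1.3]
finger_gap: 0.0671
tcp_pos: [0.5247, 0.2941, 0.1022]
time: 41.18
tcp_pos: [0.4053, 0.216, 0.1556]
hub 351.15625 68.875 red (np.float64(-0.013115257564568956), np.float64(20.39948559086083)) 25 ptr 0.36092945492112705 depth 49.125 217.6875 turn needed 0.374044712485696
```

```bash
python3 -m jog '0.03 0.02 0 -0.04 -0.5;0.06 0.04 -0.02 -0.08 -0.5;0.09 0.06 -0.04 -0.08 -0.5;0.1185 0.0764 -0.05 -0.08 -0.5;0.1185 0.0764 -0.06 -0.08 -0.5'|grep -E "pos|force"; python3 -m jog '0 0 -0.02 0 -0.5;0 0 -0.0405 0 -0.5;0 0 -0.0405 0 -0.5;0 0 -0.0405 0 -0.5;0 0 -0.0405 0 -0.5'|grep -E "pos|force"; python3 -m jog '0 0 0 0 0.3;0 0 0 0 0.3;0 0 0 0 0.3;0 0 0 0 0.3' |grep -E "gap|pos|force"; python3 -m jog '-0.0006 0.0003 0 -0.12 0.3;-0.0015 0.0007 0 -0.24 0.3;-0.0015 0.0007 0 -0.25 0.3;-0.0015 0.0007 0 -0.25 0.3'|grep -E "pos|force|gap"; python3 -m jog '0 0 0 0 -0.5;0 0 0 0 -0.5;0.0006 -0.0003 0 0.12 -0.5;0.0015 -0.0007 0 0.24 -0.5;0.0015 -0.0007 0 0.24 -0.5'|grep -E "pos"; python3 -m jog '0 0 0 0 0.3;0 0 0 0 0.3;0 0 0 0 0.3;0 0 0 0 0.3' |grep -E "gap|pos|force"; python3 -m jog '-0.0006 0.0003 0 -0.12 0.3;-0.0015 0.0007 0 -0.24 0.3;-0.0015 0.0007 0 -0.24 0.3;-0.0015 0.0007 0 -0.24 -0.5;-0.0015 0.0007 0 -0.24 -0.5'|grep -E "pos|force|gap"; python3 -m jog '0 0 0 0 -0.5;0 0 0.02 0 -0.5;0 0 0.05 0.05 -0.5'|grep pos;python3 -m jog '-0.035 -0.025 0.02 0.1 -0.5;-0.07 -0.05 0.04 0.2 -0.5;-0.1 -0.075 0.05 0.28 -0.5;-0.117 -0.077 0.05 0.28 -0.5;-0.117 -0.077 0.05 0.28 -0.5'|grep -E "time|pos"
python3 - <<'E'
from dial import *
import pickle
p=ctrl.camera_params("wrist");im=ctrl.get_image("wrist");pickle.dump(p,open("w18.pkl","wb"));cv2.imwrite("pics/w18raw.png",im[...,::-1]);read(p,im)
E
```

```text
tcp_pos: [0.5345, 0.2985, 0.0927]
ft_force: [0.8, 0.0, 0.6]
tcp_pos: [0.5287, 0.2954, 0.055]
ft_force: [0.5, 0.1, -0.1]
tcp_pos: [0.5291, 0.2954, 0.0557]
ft_force: [0.5, -0.4, 3.2]
finger_gap: 0.0549
tcp_pos: [0.5271, 0.2971, 0.0554]
ft_force: [0.1, 4.5, 4.8]
finger_gap: 0.057
tcp_pos: [0.528, 0.2941, 0.0539]
tcp_pos: [0.5284, 0.295, 0.0548]
ft_force: [0.1, -0.5, 3.3]
finger_gap: 0.056
tcp_pos: [0.5263, 0.2965, 0.0548]
ft_force: [-1.2, 2.3, 4.1]
finger_gap: 0.067
tcp_pos: [0.5243, 0.2938, 0.1012]
time: 44.57
tcp_pos: [0.4049, 0.2156, 0.1546]
hub 353.4848484848485 67.72727272727273 red (np.float64(0.39119194091522946), np.float64(20.031323602989517)) 17 ptr 0.34782598067314296 depth 49.625 217.3125 turn needed -0.0433659602420865
```

```bash
python3 - <<'E'
from dial import *
import pickle
psi=.56;X,Y,Z=ax(psi);a=-.574*X+.819*Z;e=.819*X+.574*Z
for n in (14,16,18):
    p=pickle.load(open(f"w{n}.pkl","rb"));im=cv2.imread(f"pics/w{n}raw.png").astype(np.float32);B,G,R=[im[...,i] for i in range(3)]
    th=np.radians(np.arange(-60,61,.5))
    def prof(ch,r,dz):
        q=np.array([proj("wrist",C0+(-.003+dz)*a+r*(np.cos(t)*e-np.sin(t)*Y),p) for t in th],np.float32);return cv2.remap(ch,q[None,:,0].copy(),q[None,:,1].copy(),1)[0]
    def cen(w):
        w=np.clip(w-.35*w.max(),0,None);i=np.argmax(w);k=slice(max(0,i-30),i+31);return (w[k]*th[k]).sum()/w[k].sum()
    print(n,"ptr",[round(float(cen(230-prof(R,r,.0))),3) for r in (.010,.012,.014,.016)],"ptr raised",[round(float(cen(230-prof(R,r,.0015))),3) for r in (.012,.016)],"red",[round(float(cen(prof(R-G,r,0))),3) for r in (.017,.018,.019,.020,.021,.022)],[round(float(prof(R-G,r,0).max())) for r in (.017,.018,.019,.020,.021,.022)])
E
```

```text
14 ptr [-0.347, -0.349, -0.346, -0.344] ptr raised [-0.357, -0.348] red [-0.308, -0.317, -0.324, -0.327, -0.327, -0.324] [111, 127, 147, 142, 142, 148]
16 ptr [0.433, 0.427, 0.412, 0.414] ptr raised [0.398, 0.393] red [-0.339, -0.33, -0.333, -0.33, -0.331, -0.322] [144, 143, 142, 142, 146, 147]
18 ptr [0.439, 0.423, 0.415, 0.41] ptr raised [0.394, 0.39] red [0.496, 0.482, 0.447, 0.427, 0.429, 0.432] [104, 140, 148, 144, 142, 144]
```

```bash
python3 -c "
from station import ctrl
s=ctrl.sense();print(s['time'],s['ft_force']);print(ctrl.sign_off())"
```

```text
44.6167 [ 0.28369853  0.53216097 -0.53840999]
the job is handed in; nothing more can be done
None
```

The master bar is flat on the bed and home against both fence buttons and the end stop. The bezel is turned so that the pointer stands on the red mark. I handed it in at 44.6 s with the arm clear of everything.

- **Order of work:** I set the bezel once and then re-pushed the bar as a check. The pointer moved 0.71 rad, about 1.1 mm of plunger travel, so the bar had not been fully home the first time. I pushed the bar home again and then re-set the bezel, so the final setting was made with the bar home.
- **Bar:** In the re-push the contact was stiff at 14 N and then 10 N on the fence and 20 N at the end stop. The pointer reading held steady afterwards. My only picture check of the bar came before the re-push. It agreed with home to about 1.5 mm, and I had put the difference down to partly hidden buttons.
- **Dial:** The last reading puts the red mark about 0.02–0.04 rad (1–2°, roughly a tenth of a division) clockwise of the pointer. That is within the mark's width, so I left it. It was read by image code, because my allowance of pictures to view was used up.
- **Disagreement with the description:** The dial gauge sits turned about 0.22 rad relative to the base, although its axes were given as the same. I worked from what the pictures showed.
- **Other things:** I moved clear of the plastic bars, the dropper bottle and the vials, but took no final picture of them.
- **Slip:** The first bezel grip slid off the rim and pressed about 22 N at the wrist. The later strokes were shorter and did not slip.

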